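# Tighten the lamp mount's nut with an adjustable wrench

## Robot

A 7-joint arm with a two-finger parallel gripper is mounted at the origin on the work surface. World frame = base frame: x ahead of the robot, y to its left, z up, the work surface at z = 0. Lengths are in mm, angles in degrees, forces in N, time in s.
With the tool pointing down it reaches from about 350 to 775 mm from the base axis. Payload 3.1 kg.
Tool frame: the origin (TCP) lies on the mounting face of the last link; the fingertips stand ahead of it and the grasp point (between the pads) lies 155 mm ahead of it (ctrl.tips_ahead is the z of the fingertips in the tool frame, in mm); z points along the fingers, y is the line along which they close (so a half turn about z gives the same grasp; the last joint's range is limited). The gripper opens to 85 mm and grips with 20 to 120 N. Pads are 22 mm wide; open, the fingers measure 114 mm over their backs; the gripper's body (76 mm by 85 mm) begins 54 mm behind the grasp point. The pads swing forward as they close: fully open they stand 13 mm farther back than shut.
Start: joints at [72.726, 17.813, 0.802, 86.603, -0.252, 75.585, -1.558], TCP at [141.323, -531.545, 404.704] pointing down, gripper open.
Joint ranges: [-154.91, 154.91], [-16.99, 109.72], [-72.82, 74.43], [7.12, 147.25], [-82.49, 262.49], [11.32, 116.49], [-174.64, 174.64]. Speed limits (degrees/s): [159.86, 159.86, 180, 180, 180, 180, 180].

## Interface

Orientations are given as a 3x3 rotation matrix whose columns are the frame's x, y, z axes.
In Python, from station import ctrl gives the robot as it stands. The module is installed in compiled form; this text tells all that it offers.
- The arm moves only by the tool send_rows, never from a script. Its argument "deltas" is a list of rows, each an object of numbers: "fingers": the opening, from 0 (shut) to 1 (fully open); "tx", "ty", "tz": the shift along the tool's x, y, z in mm; "rx", "ry", "rz": the turn, a rotation vector about the tool's x, y, z in degrees. A call has exactly 5 rows; each row shifts and turns the commanded pose from where the row before left it, along the tool's axes as they then stand; what a row does not reach is not made up. A row lasts 1/10 s, in which the tool goes at most 50 mm and 8.59 degrees, less where a joint would pass 70% of its speed; a pose out of reach is approached as far as the arm can. A call with a gripper value outside its range is refused whole. The fingers move at their own pace and stop on an object; the grip force is fixed at half the most. Time passes only in rows, so rows that do not move let the fingers close, or fill a call up. It gives the time, the measured TCP pose, the force, the opening and the grip force at its end, in the units of the state.
- ctrl.get_state(): the state, without advancing time (a new reading comes with each control period).
- ctrl.read_camera(name): name is "scene" or "top"; returns a dict with "img" (480x640x3 uint8, red, green, blue), "depth" (480x640 float32, mm along the optical axis (not along the pixel's ray), 0 where there is no reading), "K" (3x3 intrinsics, pixels), "world_from_camera" (4x4, takes a point from camera to world coordinates). Camera axes: x right, y up, looking along -z (the intrinsics and any distortion apply to the point x, -y, -z); pixel columns grow to the right and rows downward; lengths in mm; the calibration is good to about 2 mm. A picture is of the moment at which its call begins.
- ctrl.job_done(): hands the job in; it is judged then, once.
The state is a dict: "clock": time; "qpos": joint angles; "qd": joint speeds; "joint_torque": joint torques, N m; "tool_pos": TCP position; "eef_rot": TCP orientation; "ft_force": force on the tool from outside, world axes, zero at the start; "wrist_torque": the same for the moment, N m; "width": opening from 0.0 (shut) to 1.0 (fully open); "finger_force": force on a finger pad.
Only numpy, scipy, OpenCV 4.12 (cv2) and the standard library are available. Lean on these libraries where they do the work, as an engineer would, in place of code of your own. Each camera call takes 0.05 s, during which the arm holds its last target. There are 200 camera calls.

## Task

The desk lamp's mount has worked loose. Lay the adjustable wrench flat on the desk around the mount's hex nut, the nut right back in its jaws; roll its worm with light pressure until the jaws just fit the nut; then swing the handle clockwise (seen from above) until the nut comes up tight, to a torque of about 1 N m and never over 2. Turn the nut only with the wrench and only once the jaws fit, leave the wrench lying on the nut, and do not disturb the other things on the desk.

Things in the scene. Friction and masses are not known exactly. Their poses are not given: they have to be found in the camera images.
- wrench: Steel adjustable wrench, loose, 0.5 kg, 212 mm long, flat on the desk, mouth away from the robot. Origin on its underside, on the nut's axis when the nut bears on the fixed jaw (face at y = -15 mm) and a corner nearly touches the throat (x = -18 mm). x points out of the mouth, z up. Movable jaw at +y. Jaw tips at x = 13; head x -70 to 13, y -34 to 37, 14 mm thick; centre of mass near x = -75.
- handle_grip (a point): Near the wrench's balance, where to grip it: on the handle's centre line, at (-88.9, 10.3, 12) mm in the wrench frame, axes as the wrench's. The straight handle is 24 mm wide, 12 mm thick, flat on the desk, with square sides; it runs from (-58, 2) mm towards 165 deg (15 deg off the wrench's -x, towards +y) for 140 mm, where a round eye 31 mm across ends it.
- handle_end (a point): On the handle's centre line, at (-154.6, 27.9, 12) mm in the wrench frame, 157 mm from the nut's axis: where to push or pull it sideways. Axes as the wrench's.
- worm_top (a point): Highest line of the worm's barrel, at its middle: (-42, 7, 16) mm in the wrench frame; the steel around stands 2 to 3 mm lower. Fixed to the wrench, axes as its. Stiff: a few tenths of a mm too low press too hard.
- worm: Knurled worm in a window of the wrench's head: barrel 15 mm across, 20 mm long, axis along wrench y; origin at its centre; turns with it. A fingertip pressed on its top and drawn towards the mouth (wrench +x) rolls it and closes the jaw, 4 mm a turn (0.085 mm per mm drawn); the other way opens it. It takes 3 to 5 N along the surface: press about 6 to 12 N. The jaw itself cannot be pushed.
- jaw (a joint): Slide of the movable jaw in m: jaw opening = 35 mm + value. Negative = closing, -0.005 = 30 mm, the nut's width across flats. Starts between -0.0014 and +0.0007.
- mount: The lamp's mount: steel disc 84 mm across let in flush with the desk top, a steel stud 19 mm across standing 24 mm high in its middle in a rubber bush, and the nut on the stud. Fixed. Origin at the desk top on the nut's axis (vertical).
- nut_mid (a point): Centre of the hex nut: plain steel, 30 mm across flats, 34.6 mm across corners, 14 mm high, standing on the desk top; this point is 7 mm up. Turns with the nut: two of the six flats face its +y and -y, corners point along its x.
- nut (a joint): Angle of the nut on the stud in rad, growing clockwise seen from above (tightening); 0 = bottomed, a hard stop on the stud. Starts at -0.9 to -0.55, turns against 0.2 N m of friction and stays where it is left; with the wrench's drag on the desk that takes 2 to 5.5 N at handle_end.
- stud (a joint): Wind-up of the stud in its rubber bush in rad, clockwise from above, 0 at rest: 0.04 rad per N m of torque carried, so it reads the tightening torque. 0.008 while the nut runs down; rises once the nut has bottomed: 0.04 at 1 N m (7 to 9 N at handle_end, as the wrench also drags on the desk). Springs back when let go, the nut staying bottomed.
- pencil: Bystander: yellow pencil 158 mm long, lying beyond the mount; origin under its middle.
- eraser: Bystander: white eraser 55 x 22 x 12 mm.
- inkjar: Bystander: small ink jar, 44 mm across, 55 mm high; origin under its middle.
- mug: Bystander: white mug, 82 mm across, 92 mm high; origin under its middle.
- brushpot: Bystander: wooden pot with brushes, 72 mm across, 200 mm high with the brushes.
- carving: Bystander: small carved wooden animal, 60 mm across, 52 mm high.
- paintpan: Bystander: white paint box 115 x 62 x 14 mm.
Things that resemble listed ones, but are neither listed nor needed, are in the scene too. Several things have the shape of the wrench; the one meant has the colours described above.

How it is judged (in metres and radians):
On the way, in this order (a step that is already met when the one before it is completed fails the run):
1. the wrench lies flat around the nut, the nut back in its jaws (within 6 mm of the throat) (x of nut_mid in the frame of wrench between -0.004 and 0.006 m and y of nut_mid in the frame of wrench between -0.003 and 0.009 m and height (world z) of wrench below 0.004 m and angle between wrench's own z axis and vertical below 0.06 rad), for 0.2 s.
2. the jaws fit: opening under 31.5 mm with the nut between them (all of step 1 and value of joint jaw below -0.0035 m), for 0.2 s.
3. the nut is bottomed and pulled tight with the wrench: the stud winds up by 0.024 rad (0.6 N m) (all of step 1 and value of joint jaw below -0.0032 m and value of joint nut above -0.04 rad and value of joint stud above 0.024 rad), for 0.1 s.
At the end, for the whole second after the job is handed in: The nut is bottomed (within 0.04 rad); the wrench lies flat and still around it, released, the nut within 6 mm of the throat and the jaws open less than 31.8 mm (the nut is 30 mm) (all of step 1 and value of joint jaw below -0.0032 m and value of joint nut above -0.04 rad and linear speed of wrench below 0.01 m/s); the robot touches nothing.
It fails at once if the worm pressed with more than 30 N (contact force between anything else and worm above 30 N).
It fails at once if the nut turned while the jaws do not fit (opening over 32 mm) (velocity of joint nut above 0.15 rad/s and value of joint jaw above -0.003 m).
It fails at once if the nut overtightened: the stud wound up by more than 0.085 rad (over 2 N m) (value of joint stud above 0.085 rad).
It fails at once if the fingers or arm on the nut or stud with more than 5 N (contact force between any of the fingers, the arm and mount above 5 N).
It fails at once if a bystander moved by more than 20 mm (distance of any of pencil, eraser, inkjar, mug, brushpot, carving, paintpan from where it was at the start of the episode above 0.02 m).
It also fails if it takes over 72 s, if anything falls off the work surface, if the arm or the gripper's body presses on something with over 40 N, if the wrist force passes 120 N, or if a joint passes its speed limit or range.

## Working session

There is one attempt and no reset: what is moved stays moved. The work goes in short steps, Python scripts to look and compute and a tool call to move; the robot and the scene stay as the last step left them, time stands still between calls to the robot, and variables do not carry over. Pictures are saved under pics/ and viewed, at most 10 in all, crops included, and the job is handed in when it is done.

Besides the shell and the picture viewer there is one more tool, called as a command line: name --argument value ..., lists and objects as JSON in quotes. send_rows: Moves the arm, as the interface text tells. Its arguments: {"type":"object","properties":{"deltas":{"type":"array"}},"required":["deltas"]}

```bash
mkdir -p pics; python3 - <<'E'
from station import ctrl
import cv2,numpy as np
for n in("top","scene"):
    d=ctrl.read_camera(n); np.savez(f"{n}0.npz",**d)
    cv2.imwrite(f"pics/{n}0.png",cv2.cvtColor(d["img"],cv2.COLOR_RGB2BGR)); print(n,d["K"],d["world_from_camera"].round(3))
s=ctrl.get_state(); print({k:np.round(v,3).tolist() for k,v in s.items()}, ctrl.tips_ahead)
E
```

```text
top [[543.5534146    0.         315.87744595]
 [  0.         543.5534146  233.79681044]
 [  0.           0.           1.        ]] [[ 5.000000e-03  9.970000e-01 -7.900000e-02  5.073250e+02]
 [-1.000000e+00  5.000000e-03  4.000000e-03 -3.732600e+01]
 [ 4.000000e-03  7.900000e-02  9.970000e-01  1.156961e+03]
 [ 0.000000e+00  0.000000e+00  0.000000e+00  1.000000e+00]]
scene [[482.67138069   0.         313.36106898]
 [  0.         482.67138069 232.49406203]
 [  0.           0.           1.        ]] [[ 6.690000e-01 -5.750000e-01  4.700000e-01  1.139711e+03]
 [ 7.430000e-01  5.050000e-01 -4.390000e-01 -5.577950e+02]
 [ 1.500000e-02  6.430000e-01  7.660000e-01  9.653660e+02]
 [ 0.000000e+00  0.000000e+00  0.000000e+00  1.000000e+00]]
{'clock': 0.1, 'qpos': [72.726, 17.857, 0.802, 86.683, -0.252, 75.587, -1.559], 'qd': [-0.052, -0.044, -0.033, -0.306, -0.078, -0.088, -0.065], 'joint_torque': [0.001, -38.085, 0.147, -23.124, 0.012, 0.008, 0.0], 'tool_pos': [141.23, -531.255, 403.716], 'eef_rot': [[0.966, 0.257, -0.001], [0.257, -0.966, 0.002], [-0.0, -0.002, -1.0]], 'ft_force': [-0.183, 0.07, -0.199], 'wrist_torque': [0.027, 0.036, 0.015], 'finger_force': 0.0, 'width': 0.998} 173.4
```

View pics/top0.png

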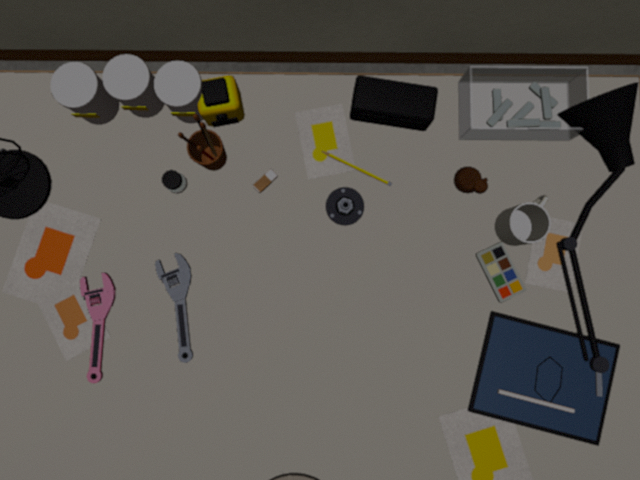

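View pics/scene0.png

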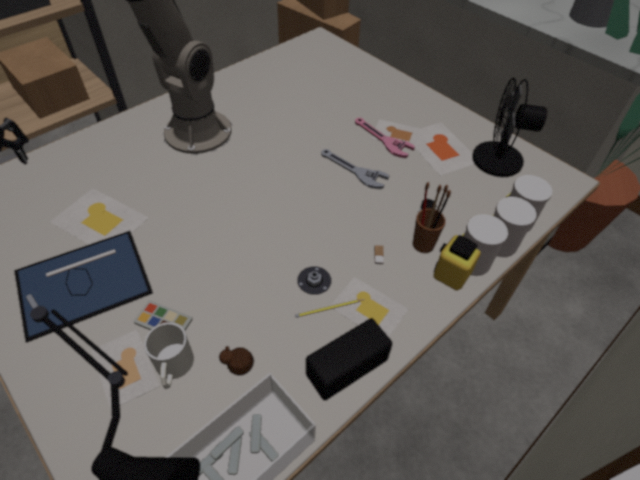

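The steel wrench is in the top view at about (178,300): mouth up at (170,265), eye at (185,355). The mount is at (345,206). The pink wrench at (97,330) is a decoy. In the scene view the mount is at (315,279). Next I'll zoom in on both.

```bash
cat > h.py <<'E'
import numpy as np,cv2
def ray(d,uv,z):
    K=d["K"];T=d["world_from_camera"];uv=np.atleast_2d(uv).astype(float)
    c=np.c_[(uv[:,0]-K[0,2])/K[0,0],-(uv[:,1]-K[1,2])/K[1,1],-np.ones(len(uv))]@T[:3,:3].T
    o=T[:3,3]; return o+c*((z-o[2])/c[:,2])[:,None]
def pix(d,P):
    T=d["world_from_camera"];c=(np.atleast_2d(P)-T[:3,3])@T[:3,:3];K=d["K"]
    return np.c_[K[0,2]+K[0,0]*c[:,0]/-c[:,2],K[1,2]-K[1,1]*c[:,1]/-c[:,2]]
def crop(d,u,v,w,h,s):
    c=d["img"][v:v+h,u:u+w][:,:,::-1].astype(float)*2; return cv2.resize(np.clip(c,0,255).astype(np.uint8),None,fx=s,fy=s,interpolation=cv2.INTER_CUBIC)
E
python3 - <<'E'
from h import *
t=np.load("top0.npz");s=np.load("scene0.npz")
a=crop(t,140,245,66,124,4.8)[:590];b=crop(t,322,183,46,46,6.4);c=crop(s,292,257,46,46,6.4)
o=np.zeros((600,800,3),np.uint8);o[:a.shape[0],:a.shape[1]]=a;o[:b.shape[0],330:330+b.shape[1]]=b;o[300:300+c.shape[0],330:330+c.shape[1]]=c
cv2.imwrite("pics/c1.png",o)
print(ray(t,[[345,206]],14),ray(s,[[315,276]],14))
# wrench mask by depth
K=t["K"];vv,uu=np.mgrid[245:369,140:206];D=t["depth"][245:369,140:206].astype(float)
P=np.stack([(uu-K[0,2])/K[0,0]*D,-(vv-K[1,2])/K[1,1]*D,-D],-1)@t["world_from_camera"][:3,:3].T+t["world_from_camera"][:3,3]
z=P[...,2];print(np.percentile(z,[2,25,50,75,90,98]))
D=t["img"][183:229,322:368].mean(2);np.set_printoptions(linewidth=250);print(D[8:38,8:38].astype(int))
E
```

```text
[[ 656.81239877 -103.02885898   14.        ]] [[ 659.13303691 -100.63084836   14.        ]]
[-5.06015637 -1.71985531  0.07291892  3.11673955 12.06203966 15.43935983]
[[108  97  76  53  35  32  29  33  34  27  36  61  78  85  67  44  30  32  31  32  29  32  27  28  33  36  58  81  99 111]
 [ 96  71  44  35  28  30  35  34  31  33  32  45  59  64  47  35  33  34  28  34  32  32  34  33  34  27  37  51  80  97]
 [ 76  47  34  33  29  31  30  30  33  31  31  32  36  37  32  30  28  29  37  34  33  31  25  32  28  31  29  37  50  79]
 [ 51  36  29  29  29  28  30  33  32  32  32  33  32  33  35  35  31  34  29  30  30  32  31  31  33  36  30  30  32  53]
 [ 35  31  31  28  35  30  33  26  34  32  34  28  32  29  26  31  33  30  33  31  31  30  35  33  31  28  28  35  32  31]
 [ 29  30  30  31  33  32  29  32  31  31  29  29  20  25  21  21  20  26  28  30  28  28  33  31  30  33  33  31  31  32]
 [ 29  32  34  30  31  33  29  28  31  23  21  20  31  43  42  34  25  17  15  26  28  31  33  33  29  32  34  33  27  28]
 [ 32  31  34  32  29  32  34  32  25  21  11  39  65  78  79  76  61  44
[... 2056 characters left out ...]
 32  23  26  25  20  14  19  19  21  22  27  31  33  31  33  32  30  27  31  31  33]
 [ 59  78  83  73  46  33  29  32  30  32  35  29  29  25  27  26  29  29  29  30  32  33  31  29  31  32  31  30  29  27]
 [ 45  56  60  50  38  30  29  28  30  27  31  31  29  32  32  34  31  34  32  33  32  30  34  33  30  32  31  27  32  41]
 [ 56  38  36  33  31  33  31  34  31  31  30  27  33  31  32  35  27  29  31  32  27  29  32  34  32  29  25  29  41  61]
 [ 79  51  33  25  28  29  32  31  31  33  29  31  33  33  29  34  33  33  31  29  30  35  29  28  29  30  29  40  62  89]
 [103  80  58  38  29  32  26  29  34  27  29  31  33  30  29  29  31  27  32  31  33  30  30  30  30  29  40  63  88 106]]
```

View pics/c1.png

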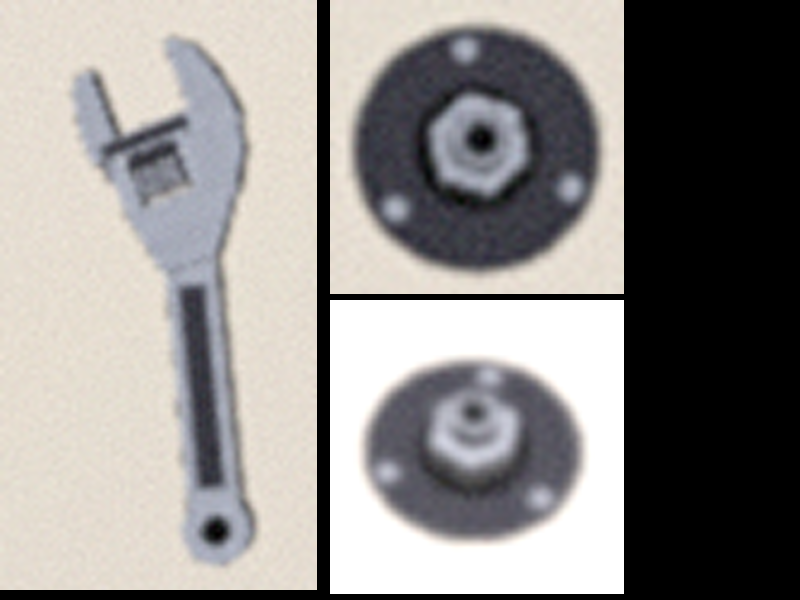

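The crop shows the jaw at upper left and the mouth up. The dark inlay runs along the handle and the eye hole is near (184.8,355.4). In the mount crop, the hex nut and disc are clear. I'll fit these shapes.

```bash
cat >> h.py <<'E'
def nut(d,uc,vc,r=25):
    I=cv2.resize(d["img"][vc-r:vc+r,uc-r:uc+r].mean(2).astype(np.float32),None,fx=8,fy=8,interpolation=cv2.INTER_CUBIC)
    up=lambda p:(p+.5)/8-.5+[uc-r,vc-r]
    cs,_=cv2.findContours((I<62).astype(np.uint8),0,cv2.CHAIN_APPROX_NONE);c=max(cs,key=cv2.contourArea)
    h=cv2.convexHull(c)[:,0];W=ray(d,up(h),0)[:,:2];
    (cx,cy),ax,_=cv2.fitEllipse(W.astype(np.float32))
    cs,_=cv2.findContours((I>=57).astype(np.uint8),0,cv2.CHAIN_APPROX_NONE)
    ce=(pix(d,[[cx,cy,14]])[0]-[uc-r,vc-r]+.5)*8-.5
    c=max([k for k in cs if cv2.pointPolygonTest(cv2.convexHull(k),tuple(map(float,ce)),False)>0 and cv2.contourArea(k)<250*64],key=cv2.contourArea)
    N=ray(d,up(cv2.convexHull(c)[:,0]),14)[:,:2]
    N=cv2.approxPolyDP(N.astype(np.float32).reshape(-1,1,2),.01,True)[:,0]
    # resample polygon evenly
    q=np.r_[N,N[:1]];L=np.r_[0,np.cumsum(np.hypot(*np.diff(q,axis=0).T))];s=np.linspace(0,L[-1],361)[:-1]
    q=np.c_[np.interp(s,L,q[:,0]),np.interp(s,L,q[:,1])]
    M=cv2.moments(N.reshape(-1,1,2));nc=np.array([M["m10"],M["m01"]])/M["m00"]
    v=q-nc;rr=np.hypot(*v.T);a=np.arctan2(v[:,1],v[:,0]);w=1.
    h6=(rr*np.exp(6j*a)).mean()/rr.mean()
    return (cx,cy),ax,nc,np.degrees(np.angle(h6))/6,abs(h6),M["m00"]
def wrench(d,u0,v0,w,h):
    c=d["img"][v0:v0+h,u0:u0+w].mean(2).astype(np.float32);I=cv2.resize(c,None,fx=6,fy=6,interpolation=cv2.INTER_CUBIC)
    out=[]
    cs,_=cv2.findContours((I<50).astype(np.uint8),0,cv2.CHAIN_APPROX_NONE)
    for k in cs:
        A=cv2.contourArea(k)/36
        if A<4: continue
        (x,y),s,an=cv2.minAreaRect(k);m=cv2.moments(k);p=np.array([m["m10"],m["m01"]])/m["m00"]
        out.append((A,(p+.5)/6-.5+[u0,v0],(cv2.boxPoints(((x,y),s,an))+.5)/6-.5+[u0,v0]))
    return out
E
python3 - <<'E'
from h import *
np.set_printoptions(precision=2,suppress=True)
t=np.load("top0.npz");s=np.load("scene0.npz")
print(nut(t,345,206));print(nut(s,315,279))
for A,p,b in wrench(t,140,245,66,124): print(A,p,ray(t,p[None],12)[0],ray(t,b,12)[:,:2].tolist())
E
```

```text
Traceback (most recent call last):
  File "h.py", line 19, in nut
    c=max([k for k in cs if cv2.pointPolygonTest(cv2.convexHull(k),tuple(map(float,ce)),False)>0 and cv2.contourArea(k)<250*64],key=cv2.contourArea)
ValueError: max() iterable argument is empty
```

```bash
sed -i 's/(I>=57).astype(np.uint8),0/(I>=57).astype(np.uint8),1/; s/250\*64/600*64/' h.py
python3 - <<'E'
from h import *
np.set_printoptions(precision=2,suppress=True)
t=np.load("top0.npz");s=np.load("scene0.npz")
print(nut(t,345,206));print(nut(s,315,279))
for A,p,b in wrench(t,140,245,66,124): print(A,p,ray(t,p[None],12)[0],ray(t,b,12)[:,:2].tolist())
E
```

```text
((659.0529174804688, -102.71953582763672), (81.59728240966797, 81.94872283935547), array([ 658.99, -102.61]), np.float64(12.870812057677844), np.float64(0.04776905212092211), 792.0543982004747)
((658.5215454101562, -103.32308197021484), (77.08194732666016, 77.32644653320312), array([ 665.47, -110.  ]), np.float64(-20.03363901986222), np.float64(0.008033722863757165), 4434.138275975827)
22.875 [184.5  355.16] [343.64 229.67  12.  ] [[343.2564722891668, 237.60765378849797], [351.30333366628884, 229.68210282387318], [343.83449898596814, 221.9046089746075], [335.79601103843925, 229.8307983078815]]
183.34722222222223 [181.55 325.23] [405.07 237.28  12.  ] [[447.5428779816155, 247.78458991713964], [448.59715569517977, 237.72767812711297], [363.320955369801, 227.0307337812628], [362.2818520389265, 237.0297842756755]]
28.625 [171.19 277.03] [505.05 261.42  12.  ] [[504.8327639372726, 272.829197848528], [512.4289882431575, 252.53780450891972], [505.1584828523264, 249.67974839871434], [497.57027369027486, 269.9628596778489]]
31.791666666666668 [169.45 273.07] [513.31 265.26  12.  ] [[509.3613584561632, 283.2319317806464], [522.2882745267339, 248.08655986139283], [517.4869450384425, 246.2340064916407], [504.5690489719363, 281.3698402475645]]
```

send_rows --deltas '[{"tx": 34.8, "ty": -30.2}, {"tx": 34.8, "ty": -30.2}, {"tx": 34.8, "ty": -30.2}, {"tx": 34.8, "ty": -30.2}, {"tx": 34.8, "ty": -30.2}]'

```text
schema error: expected keys fingers, tx, ty, tz, rx, ry, rz
```

send_rows --deltas '[{"tx": 34.8, "ty": -30.2}, {"tx": 34.8, "ty": -30.2}, {"tx": 34.8, "ty": -30.2}, {"tx": 34.8, "ty": -30.2}, {"tx": 34.8, "ty": -30.2}]'

```text
schema error: expected keys fingers, tx, ty, tz, rx, ry, rz
```

send_rows --deltas '[{"tx": 15, "ty": -36.7, "tz": 15}, {"tx": 15, "ty": -36.7, "tz": 15}, {"tx": 15, "ty": -36.7, "tz": 15}, {"tx": 15, "ty": -36.7, "tz": 15}, {"tx": 15, "ty": -36.7, "tz": 15}]'

```text
schema error: expected keys fingers, tx, ty, tz, rx, ry, rz
```

send_rows --deltas '[{"tx": 15, "ty": -36.7, "tz": 15}, {"tx": 15, "ty": -36.7, "tz": 15}, {"tx": 15, "ty": -36.7, "tz": 15}, {"tx": 15, "ty": -36.7, "tz": 15}, {"tx": 15, "ty": -36.7, "rz": 7.8}]'

```text
schema error: expected keys fingers, tx, ty, tz, rx, ry, rz
```

```bash
cat > st.py <<'E'
from station import ctrl
import numpy as np
s=ctrl.get_state();R=np.array(s["eef_rot"]);print("t",s["clock"],"p",np.round(s["tool_pos"],2),"yaw",round(np.degrees(np.arctan2(R[1,0],R[0,0])),2),"zax",R[:,2].round(4),"F",np.round(s["ft_force"],2),"w",s["width"],s["finger_force"],"q",np.round(s["qpos"],1),ctrl.tips_ahead)
E
python3 st.py
```

```text
t 0.1 p [ 141.23 -531.26  403.72] yaw 14.89 zax [-7.0e-04  2.1e-03 -1.0e+00] F [-0.18  0.07 -0.2 ] w 0.9981913608605981 0.0 q [72.7 17.9  0.8 86.7 -0.3 75.6 -1.6] 173.4
```

send_rows --deltas '[{"fingers": 1, "tx": 34.8, "ty": -30.2, "tz": 0, "rx": 0, "ry": 0, "rz": 0}, {"fingers": 1, "tx": 34.8, "ty": -30.2, "tz": 0, "rx": 0, "ry": 0, "rz": 0}, {"fingers": 1, "tx": 34.8, "ty": -30.2, "tz": 0, "rx": 0, "ry": 0, "rz": 0}, {"fingers": 1, "tx": 34.8, "ty": -30.2, "tz": 0, "rx": 0, "ry": 0, "rz": 0}, {"fingers": 1, "tx": 34.8, "ty": -30.2, "tz": 0, "rx": 0, "ry": 0, "rz": 0}]'

```text
clock: 0.6
tool_pos: [271.3, -339.0, 404.3]
eef_rot: [[0.966, 0.257, -0.0], [0.257, -0.966, 0.0], [-0.0, -0.0, -1.0]]
ft_force: [1.1, -0.4, 0.2]
width: 0.996
finger_force: 0.0
```

send_rows --deltas '[{"fingers": 1, "tx": 34.8, "ty": -30.2, "tz": 0, "rx": 0, "ry": 0, "rz": 0}, {"fingers": 1, "tx": 34.8, "ty": -30.2, "tz": 0, "rx": 0, "ry": 0, "rz": 0}, {"fingers": 1, "tx": 34.8, "ty": -30.2, "tz": 0, "rx": 0, "ry": 0, "rz": 0}, {"fingers": 1, "tx": 34.8, "ty": -30.2, "tz": 0, "rx": 0, "ry": 0, "rz": 0}, {"fingers": 1, "tx": 34.8, "ty": -30.2, "tz": 0, "rx": 0, "ry": 0, "rz": 0}]'

```text
clock: 1.1
tool_pos: [400.4, -148.5, 404.5]
eef_rot: [[0.966, 0.257, -0.0], [0.257, -0.966, -0.0], [-0.0, 0.0, -1.0]]
ft_force: [1.0, 0.2, -0.3]
width: 0.999
finger_force: 0.0
```

send_rows --deltas '[{"fingers": 1, "tx": 15, "ty": -36.7, "tz": 15, "rx": 0, "ry": 0, "rz": 0}, {"fingers": 1, "tx": 15, "ty": -36.7, "tz": 15, "rx": 0, "ry": 0, "rz": 0}, {"fingers": 1, "tx": 15, "ty": -36.7, "tz": 15, "rx": 0, "ry": 0, "rz": 0}, {"fingers": 1, "tx": 15, "ty": -36.7, "tz": 15, "rx": 0, "ry": 0, "rz": 0}, {"fingers": 1, "tx": 15, "ty": -36.7, "tz": 15, "rx": 0, "ry": 0, "rz": 0}]'

```text
clock: 1.6
tool_pos: [425.0, 47.7, 329.0]
eef_rot: [[0.967, 0.257, -0.0], [0.257, -0.967, -0.0], [-0.0, 0.0, -1.0]]
ft_force: [1.2, -0.0, -0.1]
width: 1.0
finger_force: 0.0
```

send_rows --deltas '[{"fingers": 1, "tx": 15, "ty": -36.7, "tz": 15, "rx": 0, "ry": 0, "rz": 0}, {"fingers": 1, "tx": 15, "ty": -36.7, "tz": 15, "rx": 0, "ry": 0, "rz": 0}, {"fingers": 1, "tx": 15, "ty": -36.7, "tz": 15, "rx": 0, "ry": 0, "rz": 0}, {"fingers": 1, "tx": 15, "ty": -36.7, "tz": 15, "rx": 0, "ry": 0, "rz": 0}, {"fingers": 1, "tx": 15, "ty": -36.7, "tz": 0, "rx": 0, "ry": 0, "rz": 7.8}]'

```text
clock: 2.1
tool_pos: [449.8, 243.4, 266.9]
eef_rot: [[0.993, 0.12, -0.005], [0.12, -0.993, -0.003], [-0.006, 0.002, -1.0]]
ft_force: [0.7, -0.6, 1.1]
width: 0.999
finger_force: 0.0
```

```bash
python3 st.py
```

```text
t 2.1 p [449.77 243.42 266.85] yaw 6.88 zax [-0.0054 -0.0027 -1.    ] F [ 0.66 -0.63  1.12] w 0.9986913079993439 0.0 q [  -3.3   24.6  -35.1  102.5   16.2   58.4 -127.7] 173.4
```

send_rows --deltas '[{"fingers": 1, "tx": 1, "ty": 0.4, "tz": 30, "rx": 0, "ry": 0, "rz": 0}, {"fingers": 1, "tx": 0, "ty": 0, "tz": 30, "rx": 0, "ry": 0, "rz": 0}, {"fingers": 1, "tx": 0, "ty": 0, "tz": 20, "rx": 0, "ry": 0, "rz": 0}, {"fingers": 1, "tx": 0, "ty": 0, "tz": 9, "rx": 0, "ry": 0, "rz": 0}, {"fingers": 1, "tx": 0, "ty": 0, "tz": 2, "rx": 0, "ry": 0, "rz": 0}]'

```text
clock: 2.6
tool_pos: [451.3, 242.2, 177.5]
eef_rot: [[0.992, 0.123, -0.002], [0.123, -0.992, -0.001], [-0.003, 0.001, -1.0]]
ft_force: [-0.1, -0.8, 0.2]
width: 1.001
finger_force: 0.0
```

send_rows --deltas '[{"fingers": 0.5, "tx": 0, "ty": 0, "tz": 0, "rx": 0, "ry": 0, "rz": 0}, {"fingers": 0, "tx": 0, "ty": 0, "tz": 0, "rx": 0, "ry": 0, "rz": 0}, {"fingers": 0, "tx": 0, "ty": 0, "tz": 0, "rx": 0, "ry": 0, "rz": 0}, {"fingers": 0, "tx": 0, "ty": 0, "tz": 0, "rx": 0, "ry": 0, "rz": 0}, {"fingers": 0, "tx": 0, "ty": 0, "tz": 0, "rx": 0, "ry": 0, "rz": 0}]'

```text
clock: 3.1
tool_pos: [452.1, 243.0, 179.7]
eef_rot: [[0.992, 0.123, 0.002], [0.123, -0.992, 0.001], [0.002, -0.001, -1.0]]
ft_force: [-1.2, 0.0, 5.1]
width: 0.258
finger_force: 58.8
```

```bash
python3 st.py
```

```text
t 3.1 p [452.06 243.03 179.74] yaw 7.08 zax [ 1.5e-03  7.0e-04 -1.0e+00] F [-1.17  0.02  5.09] w 0.25782471711928406 58.80726993083954 q [  -6.2   31.5  -31.6  106.9   21.8   47.6 -131.9] 173.4
```

send_rows --deltas '[{"fingers": 0, "tx": 0, "ty": 0, "tz": -20, "rx": 0, "ry": 0, "rz": 0}, {"fingers": 0, "tx": 0, "ty": 0, "tz": -20, "rx": 0, "ry": 0, "rz": 0}, {"fingers": 0, "tx": 1.9, "ty": 18.4, "tz": 0, "rx": 0, "ry": 0, "rz": 0}, {"fingers": 0, "tx": 3.5, "ty": 35.5, "tz": 0, "rx": 0, "ry": 0, "rz": 0}, {"fingers": 0, "tx": 3.5, "ty": 35.5, "tz": 0, "rx": 0, "ry": 0, "rz": 0}]'

```text
clock: 3.6
tool_pos: [470.8, 154.3, 218.0]
eef_rot: [[0.992, 0.126, -0.002], [0.126, -0.992, -0.001], [-0.002, 0.0, -1.0]]
ft_force: [0.8, -0.6, -5.3]
width: 0.256
finger_force: 60.2
```

send_rows --deltas '[{"fingers": 0, "tx": 3.5, "ty": 35.5, "tz": 0, "rx": 0, "ry": 0, "rz": 0}, {"fingers": 0, "tx": 3.5, "ty": 35.5, "tz": 0, "rx": 0, "ry": 0, "rz": 0}, {"fingers": 0, "tx": 3.5, "ty": 35.5, "tz": 0, "rx": 0, "ry": 0, "rz": 0}, {"fingers": 0, "tx": 3.5, "ty": 35.5, "tz": 0, "rx": 0, "ry": 0, "rz": 0}, {"fingers": 0, "tx": 3.5, "ty": 35.5, "tz": 0, "rx": 0, "ry": 0, "rz": 0}]'

```text
clock: 4.1
tool_pos: [510.0, -20.6, 217.7]
eef_rot: [[0.992, 0.123, -0.003], [0.123, -0.992, -0.0], [-0.003, -0.0, -1.0]]
ft_force: [0.5, 0.3, -5.1]
width: 0.251
finger_force: 60.2
```

send_rows --deltas '[{"fingers": 0, "tx": 3.5, "ty": 35.5, "tz": 0, "rx": 0, "ry": 0, "rz": 0}, {"fingers": 0, "tx": 3.5, "ty": 35.5, "tz": 0, "rx": 0, "ry": 0, "rz": 0}, {"fingers": 0, "tx": 3.5, "ty": 35.5, "tz": 0, "rx": 0, "ry": 0, "rz": 4.6}, {"fingers": 0, "tx": 0, "ty": 0, "tz": 0, "rx": 0, "ry": 0, "rz": 4.6}, {"fingers": 0, "tx": 0, "ty": 0, "tz": 0, "rx": 0, "ry": 0, "rz": 0}]'

```text
clock: 4.6
tool_pos: [533.4, -125.3, 217.3]
eef_rot: [[0.999, -0.041, -0.003], [-0.041, -0.999, 0.0], [-0.003, 0.0, -1.0]]
ft_force: [-0.0, 1.3, -5.9]
width: 0.255
finger_force: 60.3
```

```bash
python3 st.py
```

```text
t 4.6 p [ 533.4  -125.25  217.3 ] yaw -2.33 zax [-0.0033  0.     -1.    ] F [-0.05  1.31 -5.94] w 0.2545323193050268 60.27967929840088 q [ 31.1  30.5 -26.8  99.8  16.5  53.8 -94.7] 173.4
```

send_rows --deltas '[{"fingers": 0, "tx": 1.3, "ty": -2, "tz": 10, "rx": 0, "ry": 0, "rz": -0.2}, {"fingers": 0, "tx": 0, "ty": 0, "tz": 12, "rx": 0, "ry": 0, "rz": 0}, {"fingers": 0, "tx": 0, "ty": 0, "tz": 9, "rx": 0, "ry": 0, "rz": 0}, {"fingers": 0, "tx": 0, "ty": 0, "tz": 4, "rx": 0, "ry": 0, "rz": 0}, {"fingers": 0, "tx": 0, "ty": 0, "tz": 0, "rx": 0, "ry": 0, "rz": 0}]'

```text
clock: 5.1
tool_pos: [535.2, -120.9, 182.4]
eef_rot: [[0.999, -0.032, -0.003], [-0.032, -0.999, 0.001], [-0.003, -0.001, -1.0]]
ft_force: [-0.1, 0.7, -5.2]
width: 0.253
finger_force: 60.2
```

```bash
python3 st.py; python3 - <<'E'
from h import *
from station import ctrl
for n in("top","scene"):
    np.savez(n+"1.npz",**ctrl.read_camera(n))
t=np.load("top1.npz");s=np.load("scene1.npz")
a=crop(t,300,165,90,70,4.4);b=crop(s,265,240,90,70,4.4)[:,:]
o=np.vstack([a[:298],b[:298]]);cv2.imwrite("pics/c2.png",o)
E
```

```text
t 5.1 p [ 535.18 -120.94  182.38] yaw -1.85 zax [-2.7e-03  6.0e-04 -1.0e+00] F [-0.15  0.7  -5.21] w 0.2527958519303486 60.24469614028931 q [ 29.9  33.4 -25.8 101.2  18.3  49.8 -96.1] 173.4
```

View pics/c2.png

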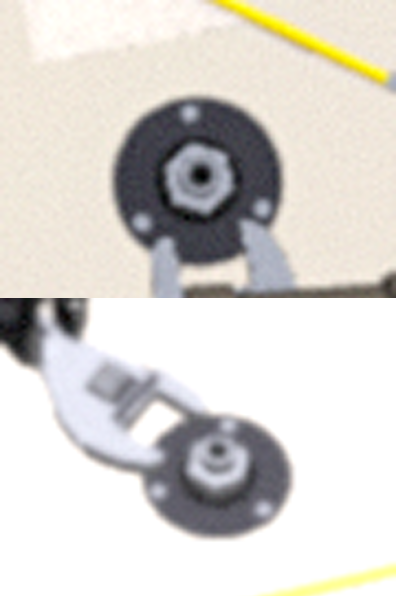

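The top crop shows the open mouth facing the nut. The jaw tips are near (338,220) and (356,216) px and the nut is at (345.5,205.5), so the nut sits slightly to the right of the mouth's middle. I'll measure the offset.

```bash
python3 st.py; cat >> h.py <<'E'
def mouth(d,tcp,yaw,z,g=(-87.7,10.0),xs=range(-12,14,3)):
    f=np.radians(yaw+15);R=np.array([[np.cos(f),-np.sin(f)],[np.sin(f),np.cos(f)]]);o=np.array(tcp[:2])-R@g
    ys=np.arange(-40,45,1.0);I=d["img"].mean(2).astype(np.float32);S=d["img"].astype(np.float32)
    print("origin",o,"nut in wrench",R.T@(np.array([659.,-102.7])-o))
    for x in xs:
        W=np.c_[(R@np.array([np.full_like(ys,x),ys])).T+o,np.full_like(ys,z)]
        p=pix(d,W).astype(np.float32);v=cv2.remap(I,p[:,0],p[:,1],cv2.INTER_LINEAR).ravel()
        print(x,v.astype(int).tolist())
E
python3 - <<'E'
from h import *
np.set_printoptions(precision=2,suppress=True,linewidth=400)
t=np.load("top1.npz");mouth(t,(535.18,-120.94),-1.85,16)
print(nut(t,345,206))
E
```

```text
t 5.2 p [ 535.94 -121.24  183.69] yaw -1.89 zax [ 2.e-04  0.e+00 -1.e+00] F [-0.08 -0.61 -4.81] w 0.24995065365278638 60.25366544723511 q [ 29.9  33.3 -25.8 101.1  18.2  49.8 -96.1] 173.4
origin [ 622.86 -110.73] nut in wrench [37.02 -0.41]
-12 [114, 115, 115, 115, 115, 113, 110, 106, 101, 97, 94, 92, 91, 91, 91, 91, 91, 92, 93, 92, 91, 90, 89, 87, 83, 80, 84, 88, 99, 110, 114, 116, 117, 117, 116, 116, 116, 115, 115, 114, 113, 114, 115, 115, 114, 113, 111, 109, 107, 106, 104, 101, 98, 94, 95, 96, 96, 97, 96, 94, 93, 92, 92, 91, 91, 91, 90, 90, 90, 90, 91, 90, 88, 89, 93, 98, 106, 112, 114, 116, 115, 115, 115, 115, 115]
-9 [116, 115, 114, 113, 114, 113, 109, 104, 98, 92, 91, 91, 90, 90, 90, 91, 91, 91, 91, 90, 90, 90, 88, 87, 84, 84, 85, 92, 101, 108, 112, 115, 115, 115, 114, 113, 113, 113, 113, 115, 116, 117, 116, 115, 114, 114, 113, 114, 115, 115, 115, 115, 116, 115, 115, 115, 115, 114, 113, 111, 106, 101, 96, 91, 91, 90, 90, 89, 88, 87, 87, 85, 85, 88, 92, 102, 112, 114, 115, 115, 114, 114, 114, 114, 114]
-6 [115, 115, 114, 114, 113, 114, 114, 109, 104, 99, 94, 92, 91, 91, 91, 91, 
[... 1973 characters left out ...]
4, 34, 35, 33, 31, 32, 35, 40, 51, 62, 75, 88, 92, 93, 91, 88, 83, 76, 70, 63, 60, 66, 71, 84, 95, 103, 111, 114, 116, 117, 117, 117, 115, 114, 115]
12 [116, 116, 115, 114, 112, 103, 95, 80, 65, 59, 55, 56, 62, 65, 64, 62, 55, 49, 46, 46, 51, 55, 59, 64, 64, 59, 53, 45, 37, 33, 30, 31, 31, 33, 35, 35, 34, 34, 32, 31, 31, 32, 32, 32, 32, 33, 33, 32, 32, 32, 32, 33, 33, 33, 32, 33, 34, 36, 40, 46, 56, 63, 67, 70, 67, 63, 56, 48, 40, 33, 33, 34, 41, 50, 63, 77, 90, 102, 110, 113, 115, 116, 116, 115, 114]
((659.0056762695312, -102.72432708740234), (81.3560791015625, 81.64759826660156), array([ 658.95, -102.58]), np.float64(12.936362301199905), np.float64(0.049600490621803814), 809.3954571441282)
```

send_rows --deltas '[{"fingers": 0, "tx": 0.6, "ty": 2.3, "tz": 3, "rx": 0, "ry": 0, "rz": 0}, {"fingers": 0, "tx": 0, "ty": 0, "tz": 0, "rx": 0, "ry": 0, "rz": 0}, {"fingers": 0, "tx": 0, "ty": 0, "tz": 0, "rx": 0, "ry": 0, "rz": 0}, {"fingers": 0, "tx": 0, "ty": 0, "tz": 0, "rx": 0, "ry": 0, "rz": 0}, {"fingers": 0, "tx": 0, "ty": 0, "tz": 0, "rx": 0, "ry": 0, "rz": 0}]'

```text
clock: 5.7
tool_pos: [536.4, -123.6, 180.8]
eef_rot: [[0.999, -0.033, 0.0], [-0.033, -0.999, -0.0], [0.0, 0.0, -1.0]]
ft_force: [0.5, -0.3, -4.9]
width: 0.251
finger_force: 60.3
```

```bash
cat >> st.py <<'E'
f=np.arctan2(R[1,0],R[0,0])+np.radians(15);r=np.array([[np.cos(f),-np.sin(f)],[np.sin(f),np.cos(f)]]);o=s["tool_pos"][:2]-r@[-87.7,10]
print("phi",np.degrees(f).round(2),"nut in wrench",(r.T@([659,-102.7]-o)).round(2))
E
python3 st.py
```

```text
t 5.7 p [ 536.39 -123.64  180.85] yaw -1.91 zax [ 3.e-04 -0.e+00 -1.e+00] F [ 0.48 -0.27 -4.87] w 0.25073612546470947 60.26458740234375 q [ 30.   33.6 -25.7 101.1  18.4  49.5 -95.9] 173.4
phi 13.09 nut in wrench [36.47  2.62]
```

send_rows --deltas '[{"fingers": 0, "tx": 5.4, "ty": -1.45, "tz": 0.3, "rx": 0, "ry": 0, "rz": 0}, {"fingers": 0, "tx": 8.7, "ty": -2.33, "tz": 0.3, "rx": 0, "ry": 0, "rz": 0}, {"fingers": 0, "tx": 8.7, "ty": -2.33, "tz": 0, "rx": 0, "ry": 0, "rz": 0}, {"fingers": 0, "tx": 4.2, "ty": -1.13, "tz": 0, "rx": 0, "ry": 0, "rz": 0}, {"fingers": 0, "tx": 0, "ty": 0, "tz": 0, "rx": 0, "ry": 0, "rz": 0}]'

```text
clock: 6.2
tool_pos: [564.8, -116.6, 180.2]
eef_rot: [[0.999, -0.032, 0.002], [-0.032, -0.999, 0.001], [0.002, -0.001, -1.0]]
ft_force: [0.4, 0.4, -4.6]
width: 0.256
finger_force: 60.3
```

```bash
python3 st.py
```

```text
t 6.2 p [ 564.76 -116.61  180.22] yaw -1.85 zax [ 1.5e-03  6.0e-04 -1.0e+00] F [ 0.44  0.43 -4.59] w 0.25612778754727106 60.317004919052124 q [ 27.9  36.  -25.4  96.8  18.8  51.4 -96.9] 173.4
phi 13.15 nut in wrench [7.24 2.11]
```

send_rows --deltas '[{"fingers": 0, "tx": 2, "ty": -0.5, "tz": 0, "rx": 0, "ry": 0, "rz": 0}, {"fingers": 0, "tx": 2, "ty": -0.5, "tz": 0, "rx": 0, "ry": 0, "rz": 0}, {"fingers": 0, "tx": 1.5, "ty": -0.4, "tz": 0, "rx": 0, "ry": 0, "rz": 0}, {"fingers": 0, "tx": 0, "ty": 0, "tz": 0, "rx": 0, "ry": 0, "rz": 0}, {"fingers": 0, "tx": 0, "ty": 0, "tz": 0, "rx": 0, "ry": 0, "rz": 0}]'

```text
clock: 6.7
tool_pos: [569.2, -116.2, 180.2]
eef_rot: [[0.999, -0.033, 0.001], [-0.033, -0.999, -0.0], [0.001, 0.0, -1.0]]
ft_force: [-0.0, 0.5, -5.3]
width: 0.256
finger_force: 60.3
```

```bash
python3 st.py
```

```text
t 6.7 p [ 569.22 -116.19  180.16] yaw -1.92 zax [ 5.e-04 -0.e+00 -1.e+00] F [-0.04  0.54 -5.29] w 0.25576344813361385 60.32388925552368 q [ 27.6  36.4 -25.3  96.   18.8  51.8 -97. ] 173.4
phi 13.08 nut in wrench [2.8  2.81]
```

send_rows --deltas '[{"fingers": 0, "tx": 1.9, "ty": -0.5, "tz": 0, "rx": 0, "ry": 0, "rz": 0}, {"fingers": 0, "tx": 0, "ty": 0, "tz": 0, "rx": 0, "ry": 0, "rz": 0}, {"fingers": 0, "tx": -0.5, "ty": -2, "tz": 0, "rx": 0, "ry": 0, "rz": 0}, {"fingers": 0, "tx": 0, "ty": 0, "tz": 0.5, "rx": 0, "ry": 0, "rz": 0}, {"fingers": 0, "tx": 0, "ty": 0, "tz": 0, "rx": 0, "ry": 0, "rz": 0}]'

```text
clock: 7.2
tool_pos: [570.6, -113.3, 179.9]
eef_rot: [[0.999, -0.033, 0.0], [-0.033, -0.999, 0.0], [0.0, -0.0, -1.0]]
ft_force: [-0.1, 0.1, -2.6]
width: 0.251
finger_force: 60.5
```

```bash
python3 st.py; python3 - <<'E'
from h import *
from station import ctrl
for n in("top","scene"):
    np.savez(n+"2.npz",**ctrl.read_camera(n))
t=np.load("top2.npz");s=np.load("scene2.npz")
a=crop(t,310,180,80,60,4.9);b=crop(s,265,240,80,60,4.9)
cv2.imwrite("pics/c3.png",np.vstack([a,b]))
E
```

```text
t 7.2 p [ 570.61 -113.33  179.85] yaw -1.9 zax [ 1.e-04  3.e-04 -1.e+00] F [-0.14  0.1  -2.64] w 0.25129007703281697 60.524665117263794 q [ 27.3  36.5 -25.3  95.9  18.8  51.8 -97.3] 173.4
phi 13.1 nut in wrench [0.79 0.31]
```

View pics/c3.png

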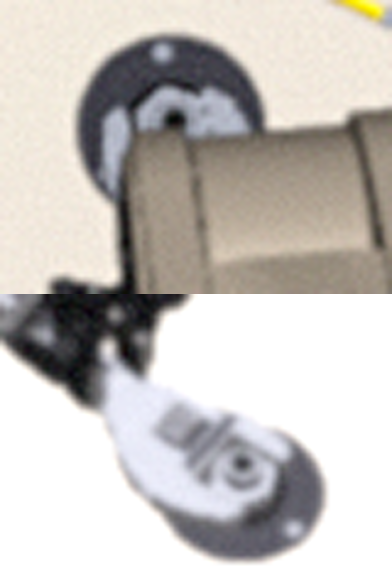

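send_rows --deltas '[{"fingers": 0, "tx": 0, "ty": 0, "tz": 0.7, "rx": 0, "ry": 0, "rz": 0}, {"fingers": 0, "tx": 0, "ty": 0, "tz": 0, "rx": 0, "ry": 0, "rz": 0}, {"fingers": 0.5, "tx": 0, "ty": 0, "tz": 0, "rx": 0, "ry": 0, "rz": 0}, {"fingers": 0.6, "tx": 0, "ty": 0, "tz": 0, "rx": 0, "ry": 0, "rz": 0}, {"fingers": 0.6, "tx": 0, "ty": 0, "tz": 0, "rx": 0, "ry": 0, "rz": 0}]'

```text
clock: 7.8
tool_pos: [571.0, -113.9, 179.1]
eef_rot: [[0.999, -0.033, 0.001], [-0.033, -0.999, -0.0], [0.001, 0.0, -1.0]]
ft_force: [0.6, -0.3, 0.4]
width: 0.598
finger_force: 0.0
```

```bash
python3 st.py
```

```text
t 7.8 p [ 571.04 -113.93  179.07] yaw -1.92 zax [ 1.4e-03 -4.0e-04 -1.0e+00] F [ 0.58 -0.27  0.39] w 0.5975871490498548 0.0 q [ 27.3  36.6 -25.2  95.9  18.9  51.7 -97.3] 173.4
phi 13.08 nut in wrench [0.52 1.03]
```

send_rows --deltas '[{"fingers": 0.6, "tx": 0, "ty": 0, "tz": -20, "rx": 0, "ry": 0, "rz": 0}, {"fingers": 0.6, "tx": 0, "ty": 0, "tz": -20, "rx": 0, "ry": 0, "rz": 0}, {"fingers": 0, "tx": 17.9, "ty": -3.6, "tz": 0, "rx": 0, "ry": 0, "rz": 0}, {"fingers": 0, "tx": 17.9, "ty": -3.6, "tz": 0, "rx": 0, "ry": 0, "rz": -7.5}, {"fingers": 0, "tx": 0, "ty": 0, "tz": 0, "rx": 0, "ry": 0, "rz": -7.5}]'

```text
clock: 8.3
tool_pos: [608.9, -106.9, 219.6]
eef_rot: [[0.973, 0.232, 0.004], [0.232, -0.973, 0.001], [0.004, 0.0, -1.0]]
ft_force: [-0.8, 0.1, -0.4]
width: 0.09
finger_force: 0.0
```

send_rows --deltas '[{"fingers": 0, "tx": 0, "ty": 0, "tz": 6, "rx": 0, "ry": 0, "rz": 0}, {"fingers": 0, "tx": 0, "ty": 0, "tz": 6, "rx": 0, "ry": 0, "rz": 0}, {"fingers": 0, "tx": 0, "ty": 0, "tz": 0, "rx": 0, "ry": 0, "rz": 0}, {"fingers": 0, "tx": 0, "ty": 0, "tz": 0, "rx": 0, "ry": 0, "rz": 0}, {"fingers": 0, "tx": 0, "ty": 0, "tz": 0, "rx": 0, "ry": 0, "rz": 0}]'

```text
clock: 8.8
tool_pos: [606.5, -107.7, 207.0]
eef_rot: [[0.974, 0.226, 0.0], [0.226, -0.974, -0.0], [-0.0, 0.0, -1.0]]
ft_force: [0.3, -0.5, -0.2]
width: -0.0
finger_force: 0.0
```

```bash
python3 st.py; python3 - <<'E'
from h import *
from station import ctrl
s=ctrl.read_camera("scene");np.savez("scene3.npz",**s)
cv2.imwrite("pics/c4.png",crop(s,240,210,115,100,5))
E
```

```text
t 8.8 p [ 606.53 -107.71  206.95] yaw 13.05 zax [ 0.e+00 -3.e-04 -1.e+00] F [ 0.27 -0.45 -0.21] w -0.00018480694741219663 0.0 q [ 27.7  38.6 -29.1  88.8  20.9  58.1 -84.2] 173.4
phi 28.05 nut in wrench [-39.04 -10.25]
```

View pics/c4.png

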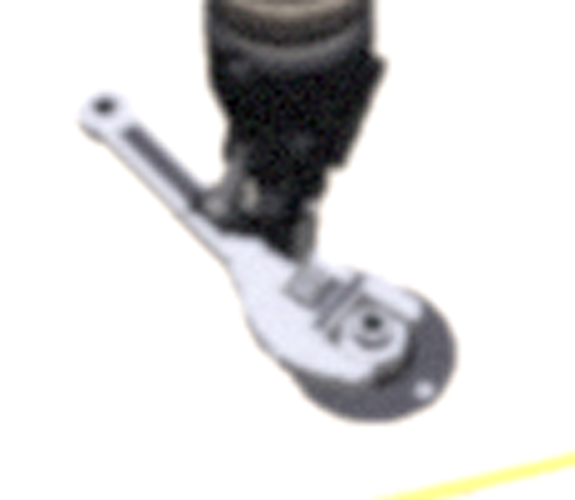

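The picture shows the shut fingertips at about (298,261) px. They are just above and behind the worm at (301,267), and the wrench lies flat on the nut. I'll descend gently.

send_rows --deltas '[{"fingers": 0, "tx": 0, "ty": 0, "tz": 0.7, "rx": 0, "ry": 0, "rz": 0}, {"fingers": 0, "tx": 0, "ty": 0, "tz": 0.7, "rx": 0, "ry": 0, "rz": 0}, {"fingers": 0, "tx": 0, "ty": 0, "tz": 0.7, "rx": 0, "ry": 0, "rz": 0}, {"fingers": 0, "tx": 0, "ty": 0, "tz": 0.7, "rx": 0, "ry": 0, "rz": 0}, {"fingers": 0, "tx": 0, "ty": 0, "tz": 0, "rx": 0, "ry": 0, "rz": 0}]'

```text
clock: 9.35
tool_pos: [606.5, -107.7, 203.9]
eef_rot: [[0.974, 0.226, -0.0], [0.226, -0.974, 0.0], [-0.0, -0.0, -1.0]]
ft_force: [-0.8, 0.0, 0.6]
width: 0.001
finger_force: 0.0
```

send_rows --deltas '[{"fingers": 0, "tx": 0, "ty": 0, "tz": 0.6, "rx": 0, "ry": 0, "rz": 0}, {"fingers": 0, "tx": 0, "ty": 0, "tz": 0.6, "rx": 0, "ry": 0, "rz": 0}, {"fingers": 0, "tx": 0, "ty": 0, "tz": 0.6, "rx": 0, "ry": 0, "rz": 0}, {"fingers": 0, "tx": 0, "ty": 0, "tz": 0.6, "rx": 0, "ry": 0, "rz": 0}, {"fingers": 0, "tx": 0, "ty": 0, "tz": 0, "rx": 0, "ry": 0, "rz": 0}]'

```text
clock: 9.85
tool_pos: [606.5, -107.7, 201.6]
eef_rot: [[0.974, 0.226, -0.0], [0.226, -0.974, 0.0], [-0.0, -0.0, -1.0]]
ft_force: [-0.3, -0.5, 0.1]
width: 0.005
finger_force: 0.0
```

send_rows --deltas '[{"fingers": 0, "tx": 0, "ty": 0, "tz": 0.6, "rx": 0, "ry": 0, "rz": 0}, {"fingers": 0, "tx": 0, "ty": 0, "tz": 0.6, "rx": 0, "ry": 0, "rz": 0}, {"fingers": 0, "tx": 0, "ty": 0, "tz": 0.6, "rx": 0, "ry": 0, "rz": 0}, {"fingers": 0, "tx": 0, "ty": 0, "tz": 0.6, "rx": 0, "ry": 0, "rz": 0}, {"fingers": 0, "tx": 0, "ty": 0, "tz": 0, "rx": 0, "ry": 0, "rz": 0}]'

```text
clock: 10.35
tool_pos: [606.5, -107.7, 199.2]
eef_rot: [[0.974, 0.226, -0.0], [0.226, -0.974, -0.0], [-0.0, -0.0, -1.0]]
ft_force: [-1.0, 0.9, -0.9]
width: 0.005
finger_force: 0.0
```

send_rows --deltas '[{"fingers": 0, "tx": 0, "ty": 0, "tz": 0.7, "rx": 0, "ry": 0, "rz": 0}, {"fingers": 0, "tx": 0, "ty": 0, "tz": 0.7, "rx": 0, "ry": 0, "rz": 0}, {"fingers": 0, "tx": 0, "ty": 0, "tz": 0.7, "rx": 0, "ry": 0, "rz": 0}, {"fingers": 0, "tx": 0, "ty": 0, "tz": 0.7, "rx": 0, "ry": 0, "rz": 0}, {"fingers": 0, "tx": 0, "ty": 0, "tz": 0, "rx": 0, "ry": 0, "rz": 0}]'

```text
clock: 10.85
tool_pos: [606.5, -107.7, 196.4]
eef_rot: [[0.974, 0.226, -0.0], [0.226, -0.974, -0.0], [-0.0, -0.0, -1.0]]
ft_force: [0.8, 0.8, -0.0]
width: -0.001
finger_force: 0.0
```

send_rows --deltas '[{"fingers": 0, "tx": 0, "ty": 0, "tz": 0.7, "rx": 0, "ry": 0, "rz": 0}, {"fingers": 0, "tx": 0, "ty": 0, "tz": 0.7, "rx": 0, "ry": 0, "rz": 0}, {"fingers": 0, "tx": 0, "ty": 0, "tz": 0.7, "rx": 0, "ry": 0, "rz": 0}, {"fingers": 0, "tx": 0, "ty": 0, "tz": 0.7, "rx": 0, "ry": 0, "rz": 0}, {"fingers": 0, "tx": 0, "ty": 0, "tz": 0, "rx": 0, "ry": 0, "rz": 0}]'

```text
clock: 11.35
tool_pos: [606.5, -107.7, 193.5]
eef_rot: [[0.974, 0.226, -0.0], [0.226, -0.974, -0.0], [-0.0, -0.0, -1.0]]
ft_force: [0.8, -0.0, -0.5]
width: 0.003
finger_force: 0.0
```

send_rows --deltas '[{"fingers": 0, "tx": 0, "ty": 0, "tz": 0.7, "rx": 0, "ry": 0, "rz": 0}, {"fingers": 0, "tx": 0, "ty": 0, "tz": 0.7, "rx": 0, "ry": 0, "rz": 0}, {"fingers": 0, "tx": 0, "ty": 0, "tz": 0.7, "rx": 0, "ry": 0, "rz": 0}, {"fingers": 0, "tx": 0, "ty": 0, "tz": 0.7, "rx": 0, "ry": 0, "rz": 0}, {"fingers": 0, "tx": 0, "ty": 0, "tz": 0, "rx": 0, "ry": 0, "rz": 0}]'

```text
clock: 11.85
tool_pos: [606.5, -107.7, 190.7]
eef_rot: [[0.974, 0.226, -0.0], [0.226, -0.974, -0.0], [-0.0, -0.0, -1.0]]
ft_force: [-0.9, -0.2, 0.2]
width: -0.001
finger_force: 0.0
```

send_rows --deltas '[{"fingers": 0, "tx": 0, "ty": 0, "tz": 0.3, "rx": 0, "ry": 0, "rz": 0}, {"fingers": 0, "tx": 0, "ty": 0, "tz": 0.3, "rx": 0, "ry": 0, "rz": 0}, {"fingers": 0, "tx": 0, "ty": 0, "tz": 0.3, "rx": 0, "ry": 0, "rz": 0}, {"fingers": 0, "tx": 0, "ty": 0, "tz": 0.3, "rx": 0, "ry": 0, "rz": 0}, {"fingers": 0, "tx": 0, "ty": 0, "tz": 0, "rx": 0, "ry": 0, "rz": 0}]'

```text
clock: 12.35
tool_pos: [606.6, -107.7, 189.6]
eef_rot: [[0.974, 0.227, -0.0], [0.227, -0.974, -0.0], [-0.0, -0.0, -1.0]]
ft_force: [-0.1, -0.1, 0.8]
width: -0.001
finger_force: 0.0
```

send_rows --deltas '[{"fingers": 0, "tx": 0, "ty": 0, "tz": 0.2, "rx": 0, "ry": 0, "rz": 0}, {"fingers": 0, "tx": 0, "ty": 0, "tz": 0.2, "rx": 0, "ry": 0, "rz": 0}, {"fingers": 0, "tx": 0, "ty": 0, "tz": 0.2, "rx": 0, "ry": 0, "rz": 0}, {"fingers": 0, "tx": 0, "ty": 0, "tz": 0, "rx": 0, "ry": 0, "rz": 0}, {"fingers": 0, "tx": 0, "ty": 0, "tz": 0, "rx": 0, "ry": 0, "rz": 0}]'

```text
clock: 12.85
tool_pos: [606.6, -107.7, 189.4]
eef_rot: [[0.974, 0.226, 0.0], [0.226, -0.974, -0.0], [0.0, 0.0, -1.0]]
ft_force: [-1.1, -0.6, 2.6]
width: 0.002
finger_force: 1.4
```

send_rows --deltas '[{"fingers": 0, "tx": 0, "ty": 0, "tz": 0.3, "rx": 0, "ry": 0, "rz": 0}, {"fingers": 0, "tx": 0, "ty": 0, "tz": 0.3, "rx": 0, "ry": 0, "rz": 0}, {"fingers": 0, "tx": 0, "ty": 0, "tz": 0.2, "rx": 0, "ry": 0, "rz": 0}, {"fingers": 0, "tx": 0, "ty": 0, "tz": 0, "rx": 0, "ry": 0, "rz": 0}, {"fingers": 0, "tx": 0, "ty": 0, "tz": 0, "rx": 0, "ry": 0, "rz": 0}]'

```text
clock: 13.35
tool_pos: [606.7, -107.7, 189.2]
eef_rot: [[0.974, 0.226, 0.0], [0.226, -0.974, -0.0], [0.0, 0.0, -1.0]]
ft_force: [-3.9, 0.9, 7.9]
width: 0.0
finger_force: 3.4
```

send_rows --deltas '[{"fingers": 0, "tx": 1.6, "ty": 0, "tz": 0.1, "rx": 0, "ry": 0, "rz": 0}, {"fingers": 0, "tx": 1.6, "ty": 0, "tz": 0, "rx": 0, "ry": 0, "rz": 0}, {"fingers": 0, "tx": 1.6, "ty": 0, "tz": 0, "rx": 0, "ry": 0, "rz": 0}, {"fingers": 0, "tx": 1.6, "ty": 0, "tz": 0, "rx": 0, "ry": 0, "rz": 0}, {"fingers": 0, "tx": 1.6, "ty": 0, "tz": 0, "rx": 0, "ry": 0, "rz": 0}]'

```text
clock: 13.85
tool_pos: [613.8, -106.0, 189.4]
eef_rot: [[0.974, 0.226, -0.002], [0.226, -0.974, -0.001], [-0.002, 0.0, -1.0]]
ft_force: [-4.8, 0.1, 10.2]
width: -0.001
finger_force: 4.9
```

```bash
python3 st.py
```

```text
t 13.85 p [ 613.83 -105.95  189.37] yaw 13.08 zax [-0.0022 -0.001  -1.    ] F [-4.82  0.1  10.2 ] w -0.0011119081230304495 4.895959720015526 q [ 26.8  40.5 -28.5  88.2  21.7  57.  -84.8] 173.4
phi 28.08 nut in wrench [-46.31  -8.4 ]
```

send_rows --deltas '[{"fingers": 0, "tx": 2, "ty": 0, "tz": 0, "rx": 0, "ry": 0, "rz": 0}, {"fingers": 0, "tx": 2, "ty": 0, "tz": 0, "rx": 0, "ry": 0, "rz": 0}, {"fingers": 0, "tx": 2, "ty": 0, "tz": 0, "rx": 0, "ry": 0, "rz": 0}, {"fingers": 0, "tx": 2, "ty": 0, "tz": 0, "rx": 0, "ry": 0, "rz": 0}, {"fingers": 0, "tx": 1.6, "ty": 0, "tz": 0, "rx": 0, "ry": 0, "rz": 0}]'

```text
clock: 14.35
tool_pos: [623.2, -103.8, 189.3]
eef_rot: [[0.974, 0.226, -0.002], [0.226, -0.974, -0.001], [-0.002, 0.0, -1.0]]
ft_force: [-5.0, -0.3, 9.0]
width: -0.002
finger_force: 4.5
```

```bash
python3 st.py; python3 - <<'E'
from h import *
from station import ctrl
s=ctrl.read_camera("scene");np.savez("scene4.npz",**s)
cv2.imwrite("pics/c5.png",np.hstack([crop(np.load("scene3.npz"),265,245,75,70,5),crop(s,265,245,75,70,5)]))
E
```

```text
t 14.35 p [ 623.17 -103.78  189.29] yaw 13.08 zax [-2.3e-03 -9.0e-04 -1.0e+00] F [-4.97 -0.28  8.95] w -0.0023426817285949336 4.496955648064613 q [ 26.1  41.3 -28.3  86.6  21.8  57.8 -85. ] 173.4
phi 28.08 nut in wrench [-55.58  -5.91]
```

View pics/c5.png

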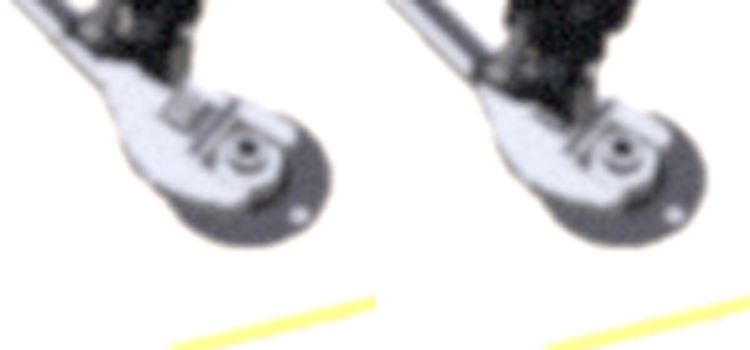

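The two views match, so the wrench has not shifted during the first stroke. I'll do the next stroke.

send_rows --deltas '[{"fingers": 0, "tx": 0, "ty": 0, "tz": -4, "rx": 0, "ry": 0, "rz": 0}, {"fingers": 0, "tx": -9, "ty": 0, "tz": 0, "rx": 0, "ry": 0, "rz": 0}, {"fingers": 0, "tx": -9, "ty": 0, "tz": 0, "rx": 0, "ry": 0, "rz": 0}, {"fingers": 0, "tx": 0, "ty": 0, "tz": 1.5, "rx": 0, "ry": 0, "rz": 0}, {"fingers": 0, "tx": 0, "ty": 0, "tz": 0.8, "rx": 0, "ry": 0, "rz": 0}]'

```text
clock: 14.9
tool_pos: [605.6, -108.2, 189.4]
eef_rot: [[0.974, 0.226, -0.001], [0.226, -0.974, -0.0], [-0.001, -0.0, -1.0]]
ft_force: [-0.4, -0.3, 0.1]
width: -0.003
finger_force: 0.0
```

send_rows --deltas '[{"fingers": 0, "tx": 0, "ty": 0, "tz": 0.5, "rx": 0, "ry": 0, "rz": 0}, {"fingers": 0, "tx": 0, "ty": 0, "tz": 0.4, "rx": 0, "ry": 0, "rz": 0}, {"fingers": 0, "tx": 0, "ty": 0, "tz": 0.3, "rx": 0, "ry": 0, "rz": 0}, {"fingers": 0, "tx": 0, "ty": 0, "tz": 0.3, "rx": 0, "ry": 0, "rz": 0}, {"fingers": 0, "tx": 0, "ty": 0, "tz": 0, "rx": 0, "ry": 0, "rz": 0}]'

```text
clock: 15.4
tool_pos: [606.0, -107.9, 188.9]
eef_rot: [[0.974, 0.226, -0.001], [0.226, -0.974, -0.001], [-0.001, 0.001, -1.0]]
ft_force: [-4.4, -0.7, 5.7]
width: 0.0
finger_force: 3.2
```

```bash
python3 st.py
```

```text
t 15.4 p [ 606.04 -107.94  188.94] yaw 13.08 zax [-9.e-04 -7.e-04 -1.e+00] F [-4.45 -0.72  5.67] w 8.94722084821633e-05 3.2177381962537766 q [ 27.4  39.8 -28.6  89.6  21.6  56.3 -84.7] 173.4
phi 28.08 nut in wrench [-38.51 -10.31]
```

send_rows --deltas '[{"fingers": 0, "tx": 2, "ty": 0, "tz": 0.4, "rx": 0, "ry": 0, "rz": 0}, {"fingers": 0, "tx": 2.5, "ty": 0, "tz": 0, "rx": 0, "ry": 0, "rz": 0}, {"fingers": 0, "tx": 2.5, "ty": 0, "tz": 0, "rx": 0, "ry": 0, "rz": 0}, {"fingers": 0, "tx": 2.5, "ty": 0, "tz": 0, "rx": 0, "ry": 0, "rz": 0}, {"fingers": 0, "tx": 2.5, "ty": 0, "tz": 0, "rx": 0, "ry": 0, "rz": 0}]'

```text
clock: 15.9
tool_pos: [617.8, -105.2, 189.3]
eef_rot: [[0.974, 0.226, -0.001], [0.226, -0.974, -0.001], [-0.001, 0.001, -1.0]]
ft_force: [-4.6, -0.8, 8.9]
width: -0.002
finger_force: 4.6
```

send_rows --deltas '[{"fingers": 0, "tx": 2, "ty": 0, "tz": 0, "rx": 0, "ry": 0, "rz": 0}, {"fingers": 0, "tx": 2, "ty": 0, "tz": 0, "rx": 0, "ry": 0, "rz": 0}, {"fingers": 0, "tx": 2, "ty": 0, "tz": 0, "rx": 0, "ry": 0, "rz": 0}, {"fingers": 0, "tx": 0, "ty": 0, "tz": 0, "rx": 0, "ry": 0, "rz": 0}, {"fingers": 0, "tx": 0, "ty": 0, "tz": -4, "rx": 0, "ry": 0, "rz": 0}]'

```text
clock: 16.4
tool_pos: [624.0, -103.5, 192.0]
eef_rot: [[0.974, 0.227, 0.001], [0.227, -0.974, 0.0], [0.001, -0.0, -1.0]]
ft_force: [-0.6, 0.2, 0.2]
width: -0.002
finger_force: 0.0
```

send_rows --deltas '[{"fingers": 0, "tx": -9, "ty": 0, "tz": 0, "rx": 0, "ry": 0, "rz": 0}, {"fingers": 0, "tx": -9, "ty": 0, "tz": 0, "rx": 0, "ry": 0, "rz": 0}, {"fingers": 0, "tx": 0, "ty": 0, "tz": 1.5, "rx": 0, "ry": 0, "rz": 0}, {"fingers": 0, "tx": 0, "ty": 0, "tz": 0.8, "rx": 0, "ry": 0, "rz": 0}, {"fingers": 0, "tx": 0, "ty": 0, "tz": 0, "rx": 0, "ry": 0, "rz": 0}]'

```text
clock: 16.9
tool_pos: [605.9, -108.0, 189.4]
eef_rot: [[0.974, 0.226, -0.001], [0.226, -0.974, -0.0], [-0.001, 0.0, -1.0]]
ft_force: [-1.7, -0.1, -0.0]
width: -0.0
finger_force: 0.2
```

send_rows --deltas '[{"fingers": 0, "tx": 0, "ty": 0, "tz": 0.4, "rx": 0, "ry": 0, "rz": 0}, {"fingers": 0, "tx": 0, "ty": 0, "tz": 0.4, "rx": 0, "ry": 0, "rz": 0}, {"fingers": 0, "tx": 0, "ty": 0, "tz": 0.3, "rx": 0, "ry": 0, "rz": 0}, {"fingers": 0, "tx": 0, "ty": 0, "tz": 0.2, "rx": 0, "ry": 0, "rz": 0}, {"fingers": 0, "tx": 0, "ty": 0, "tz": 0, "rx": 0, "ry": 0, "rz": 0}]'

```text
clock: 17.4
tool_pos: [606.2, -107.8, 189.1]
eef_rot: [[0.974, 0.226, -0.0], [0.226, -0.974, -0.001], [-0.0, 0.0, -1.0]]
ft_force: [-2.4, -0.1, 5.4]
width: -0.002
finger_force: 3.0
```

```bash
python3 st.py
```

```text
t 17.4 p [ 606.2  -107.81  189.07] yaw 13.08 zax [-2.e-04 -5.e-04 -1.e+00] F [-2.37 -0.11  5.43] w -0.0024736545886549573 3.0240899696946144 q [ 27.4  39.8 -28.6  89.6  21.6  56.2 -84.7] 173.4
phi 28.08 nut in wrench [-38.71 -10.35]
```

send_rows --deltas '[{"fingers": 0, "tx": 2, "ty": 0, "tz": 0.5, "rx": 0, "ry": 0, "rz": 0}, {"fingers": 0, "tx": 2.5, "ty": 0, "tz": 0, "rx": 0, "ry": 0, "rz": 0}, {"fingers": 0, "tx": 2.5, "ty": 0, "tz": 0, "rx": 0, "ry": 0, "rz": 0}, {"fingers": 0, "tx": 2.5, "ty": 0, "tz": 0, "rx": 0, "ry": 0, "rz": 0}, {"fingers": 0, "tx": 2.5, "ty": 0, "tz": 0, "rx": 0, "ry": 0, "rz": 0}]'

```text
clock: 17.9
tool_pos: [617.5, -105.2, 189.3]
eef_rot: [[0.974, 0.226, -0.002], [0.226, -0.974, -0.001], [-0.002, 0.001, -1.0]]
ft_force: [-5.4, -0.5, 10.6]
width: -0.005
finger_force: 5.5
```

send_rows --deltas '[{"fingers": 0, "tx": 2, "ty": 0, "tz": 0, "rx": 0, "ry": 0, "rz": 0}, {"fingers": 0, "tx": 2, "ty": 0, "tz": 0, "rx": 0, "ry": 0, "rz": 0}, {"fingers": 0, "tx": 2, "ty": 0, "tz": 0, "rx": 0, "ry": 0, "rz": 0}, {"fingers": 0, "tx": 0, "ty": 0, "tz": 0, "rx": 0, "ry": 0, "rz": 0}, {"fingers": 0, "tx": 0, "ty": 0, "tz": -4, "rx": 0, "ry": 0, "rz": 0}]'

```text
clock: 18.4
tool_pos: [623.5, -103.7, 192.0]
eef_rot: [[0.974, 0.226, -0.0], [0.226, -0.974, -0.0], [-0.0, 0.0, -1.0]]
ft_force: [-0.2, -0.9, -0.5]
width: 0.001
finger_force: 0.0
```

send_rows --deltas '[{"fingers": 0, "tx": -9, "ty": 0, "tz": 0, "rx": 0, "ry": 0, "rz": 0}, {"fingers": 0, "tx": -9, "ty": 0, "tz": 0, "rx": 0, "ry": 0, "rz": 0}, {"fingers": 0, "tx": 0, "ty": 0, "tz": 1.5, "rx": 0, "ry": 0, "rz": 0}, {"fingers": 0, "tx": 0, "ty": 0, "tz": 0.8, "rx": 0, "ry": 0, "rz": 0}, {"fingers": 0, "tx": 0, "ty": 0, "tz": 0, "rx": 0, "ry": 0, "rz": 0}]'

```text
clock: 18.9
tool_pos: [605.8, -108.1, 189.2]
eef_rot: [[0.974, 0.226, -0.001], [0.226, -0.974, -0.0], [-0.001, -0.0, -1.0]]
ft_force: [-1.8, -1.1, 1.3]
width: -0.001
finger_force: 0.6
```

send_rows --deltas '[{"fingers": 0, "tx": 0, "ty": 0, "tz": 0.4, "rx": 0, "ry": 0, "rz": 0}, {"fingers": 0, "tx": 0, "ty": 0, "tz": 0.4, "rx": 0, "ry": 0, "rz": 0}, {"fingers": 0, "tx": 0, "ty": 0, "tz": 0.3, "rx": 0, "ry": 0, "rz": 0}, {"fingers": 0, "tx": 0, "ty": 0, "tz": 0.2, "rx": 0, "ry": 0, "rz": 0}, {"fingers": 0, "tx": 0, "ty": 0, "tz": 0, "rx": 0, "ry": 0, "rz": 0}]'

```text
clock: 19.4
tool_pos: [606.0, -107.9, 188.9]
eef_rot: [[0.974, 0.226, -0.001], [0.226, -0.974, -0.001], [-0.001, 0.0, -1.0]]
ft_force: [-3.9, -0.5, 5.7]
width: 0.003
finger_force: 3.4
```

```bash
python3 st.py
```

```text
t 19.4 p [ 606.   -107.93  188.9 ] yaw 13.08 zax [-1.e-03 -7.e-04 -1.e+00] F [-3.92 -0.49  5.68] w 0.0033870754302602127 3.4185079112648964 q [ 27.4  39.8 -28.6  89.6  21.6  56.3 -84.7] 173.4
phi 28.08 nut in wrench [-38.47 -10.33]
```

Fourth stroke, checking the force midway.

send_rows --deltas '[{"fingers": 0, "tx": 2, "ty": 0, "tz": 0.4, "rx": 0, "ry": 0, "rz": 0}, {"fingers": 0, "tx": 2.5, "ty": 0, "tz": 0, "rx": 0, "ry": 0, "rz": 0}, {"fingers": 0, "tx": 2.5, "ty": 0, "tz": 0, "rx": 0, "ry": 0, "rz": 0}, {"fingers": 0, "tx": 2.5, "ty": 0, "tz": 0, "rx": 0, "ry": 0, "rz": 0}, {"fingers": 0, "tx": 2.5, "ty": 0, "tz": 0, "rx": 0, "ry": 0, "rz": 0}]'

```text
clock: 19.9
tool_pos: [615.6, -105.7, 189.2]
eef_rot: [[0.974, 0.226, -0.009], [0.226, -0.974, -0.002], [-0.009, 0.0, -1.0]]
ft_force: [-12.5, -1.6, 16.8]
width: -0.001
finger_force: 8.0
```

send_rows --deltas '[{"fingers": 0, "tx": 2, "ty": 0, "tz": 0, "rx": 0, "ry": 0, "rz": 0}, {"fingers": 0, "tx": 2, "ty": 0, "tz": 0, "rx": 0, "ry": 0, "rz": 0}, {"fingers": 0, "tx": 2, "ty": 0, "tz": 0, "rx": 0, "ry": 0, "rz": 0}, {"fingers": 0, "tx": 0, "ty": 0, "tz": 0, "rx": 0, "ry": 0, "rz": 0}, {"fingers": 0, "tx": 0, "ty": 0, "tz": 0, "rx": 0, "ry": 0, "rz": 0}]'

```text
clock: 20.4
tool_pos: [620.6, -104.5, 189.1]
eef_rot: [[0.974, 0.226, -0.011], [0.226, -0.974, -0.003], [-0.012, 0.0, -1.0]]
ft_force: [-12.9, -1.2, 17.5]
width: 0.002
finger_force: 8.6
```

send_rows --deltas '[{"fingers": 0, "tx": 0, "ty": 0, "tz": -10, "rx": 0, "ry": 0, "rz": 0}, {"fingers": 0, "tx": -25, "ty": 0, "tz": -30, "rx": 0, "ry": 0, "rz": 0}, {"fingers": 0, "tx": -40, "ty": 0, "tz": -30, "rx": 0, "ry": 0, "rz": 0}, {"fingers": 0, "tx": -40, "ty": 0, "tz": 0, "rx": 0, "ry": 0, "rz": 0}, {"fingers": 0, "tx": 0, "ty": 0, "tz": 0, "rx": 0, "ry": 0, "rz": 0}]'

```text
clock: 20.9
tool_pos: [517.0, -128.7, 257.4]
eef_rot: [[0.975, 0.224, -0.005], [0.224, -0.975, -0.002], [-0.006, 0.001, -1.0]]
ft_force: [0.1, 0.1, -0.8]
width: -0.001
finger_force: 0.0
```

```bash
python3 st.py; python3 - <<'E'
from h import *
from station import ctrl
for n in("top","scene"): np.savez(n+"5.npz",**ctrl.read_camera(n))
t=np.load("top5.npz");s=np.load("scene5.npz")
cv2.imwrite("pics/c6.png",np.hstack([crop(t,315,175,60,70,6),crop(s,275,245,65,70,6)]))
E
```

```text
t 20.9 p [ 517.02 -128.74  257.42] yaw 12.96 zax [-0.0054 -0.0024 -1.    ] F [ 0.09  0.11 -0.83] w -0.0008072092217418046 0.0 q [ 36.1  26.9 -32.   99.9  16.6  58.2 -79.1] 173.4
phi 27.96 nut in wrench [ 49.92 -33.56]
```

View pics/c6.png

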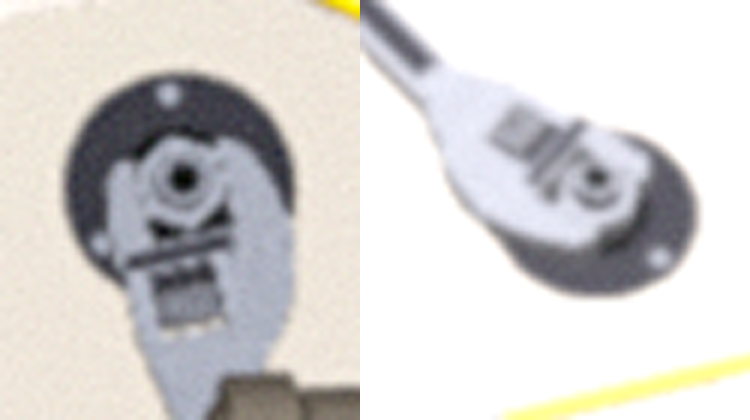

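The picture shows both jaws tight on the nut, with the corner near the throat. The sudden rise in draw force to 12.5 N agrees: the worm stalled with the jaws on the nut. Next I'll straddle the handle end.

send_rows --deltas '[{"fingers": 0.45, "tx": 0, "ty": 0, "tz": 0, "rx": 0, "ry": 0, "rz": 7.5}, {"fingers": 0.45, "tx": 0, "ty": 0, "tz": 0, "rx": 0, "ry": 0, "rz": 7.4}, {"fingers": 0.45, "tx": -15.9, "ty": -17.5, "tz": 0, "rx": 0, "ry": 0, "rz": 0}, {"fingers": 0.45, "tx": 0, "ty": 0, "tz": 20, "rx": 0, "ry": 0, "rz": 0}, {"fingers": 0.45, "tx": 0, "ty": 0, "tz": 0, "rx": 0, "ry": 0, "rz": 0}]'

```text
clock: 21.5
tool_pos: [506.5, -108.1, 236.2]
eef_rot: [[1.0, -0.029, -0.002], [-0.029, -1.0, 0.002], [-0.002, -0.002, -1.0]]
ft_force: [-0.6, -0.3, 0.3]
width: 0.448
finger_force: 0.0
```

```bash
python3 st.py; python3 - <<'E'
from h import *
from station import ctrl
for n in("top","scene"): np.savez(n+"6.npz",**ctrl.read_camera(n))
t=np.load("top6.npz");s=np.load("scene6.npz")
cv2.imwrite("pics/c7.png",np.hstack([crop(t,300,190,90,120,4),crop(s,215,190,110,110,4)[:480]] if False else [crop(t,300,190,90,110,4),crop(s,215,190,100,110,4)]))
for A,p,b in wrench(s,215,190,110,110): print(A,p,ray(s,p[None],12)[0].round(1))
E
```

```text
t 21.5 p [ 506.54 -108.07  236.19] yaw -1.65 zax [-0.0019  0.0019 -1.    ] F [-0.64 -0.28  0.34] w 0.44787932755109433 0.0 q [ 32.3  26.3 -28.8 103.6  15.2  54.1 -94.7] 173.4
phi 13.35 nut in wrench [ 61.88 -19.96]
9.708333333333334 [304.79736926 288.59080432] [ 668.9 -141.7   12. ]
94.18055555555556 [318.22312753 285.71316505] [ 683.8 -112.6   12. ]
1099.7083333333333 [268.79463305 205.41801874] [403.8 -38.   12. ]
```

View pics/c7.png

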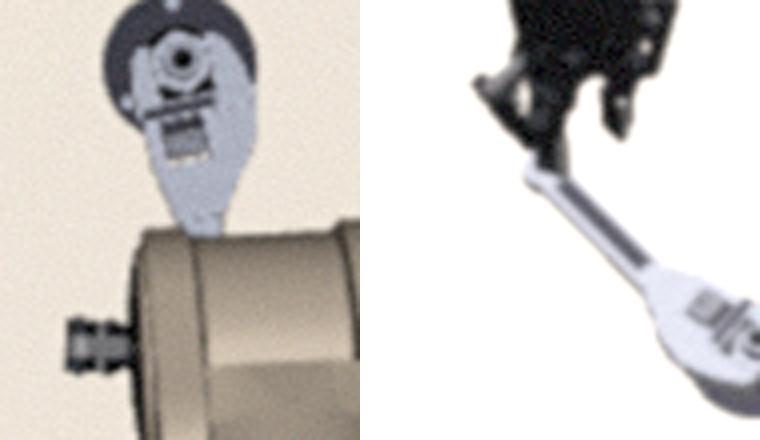

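```bash
python3 - <<'E'
from h import *
s=np.load("scene6.npz")
W=ray(s,[[265,235.75],[286.25,257]],12);d=W[1]-W[0];print(W.round(1),np.degrees(np.arctan2(d[1],d[0])), W[0]+d*(505-W[0,0])/d[0])
E
```

```text
[[ 480.7 -111.8   12. ]
 [ 568.8 -114.7   12. ]] -1.9222125624058164 [ 505.         -112.58177807   12.        ]
```

send_rows --deltas '[{"fingers": 0.45, "tx": -4.5, "ty": 2, "tz": 0, "rx": 0, "ry": 0, "rz": 0}, {"fingers": 0.45, "tx": 0, "ty": 0, "tz": 15, "rx": 0, "ry": 0, "rz": 0}, {"fingers": 0.45, "tx": 0, "ty": 0, "tz": 10, "rx": 0, "ry": 0, "rz": 0}, {"fingers": 0.45, "tx": 0, "ty": 0, "tz": 5, "rx": 0, "ry": 0, "rz": 0}, {"fingers": 0.45, "tx": 0, "ty": 0, "tz": 0, "rx": 0, "ry": 0, "rz": 0}]'

```text
clock: 22.1
tool_pos: [501.3, -111.5, 207.3]
eef_rot: [[0.999, -0.032, -0.001], [-0.032, -0.999, 0.0], [-0.001, -0.0, -1.0]]
ft_force: [-1.1, -0.8, 0.5]
width: 0.453
finger_force: 0.0
```

send_rows --deltas '[{"fingers": 0.45, "tx": 0, "ty": 0.5, "tz": 8, "rx": 0, "ry": 0, "rz": 0}, {"fingers": 0.45, "tx": 0, "ty": 0, "tz": 8, "rx": 0, "ry": 0, "rz": 0}, {"fingers": 0.45, "tx": 0, "ty": 0, "tz": 7, "rx": 0, "ry": 0, "rz": 0}, {"fingers": 0.45, "tx": 0, "ty": 0, "tz": 6, "rx": 0, "ry": 0, "rz": 0}, {"fingers": 0.45, "tx": 0, "ty": 0, "tz": 0, "rx": 0, "ry": 0, "rz": 0}]'

```text
clock: 22.6
tool_pos: [501.0, -111.8, 177.8]
eef_rot: [[1.0, -0.031, -0.002], [-0.031, -1.0, 0.001], [-0.002, -0.0, -1.0]]
ft_force: [0.1, -0.9, -0.4]
width: 0.451
finger_force: 0.0
```

```bash
python3 st.py
```

```text
t 22.6 p [ 500.97 -111.76  177.75] yaw -1.8 zax [-2.3e-03  5.0e-04 -1.0e+00] F [ 0.09 -0.89 -0.39] w 0.4510346119859623 0.0 q [ 31.1  30.7 -26.7 107.   18.3  46.7 -97. ] 173.4
phi 13.2 nut in wrench [ 68.23 -17.25]
```

send_rows --deltas '[{"fingers": 0.45, "tx": 0, "ty": -3, "tz": 0, "rx": 0, "ry": 0, "rz": 0}, {"fingers": 0.45, "tx": -0.2, "ty": -4.8, "tz": 0, "rx": 0, "ry": 0, "rz": 1}, {"fingers": 0.45, "tx": -0.4, "ty": -4.1, "tz": 0, "rx": 0, "ry": 0, "rz": 1.5}, {"fingers": 0.45, "tx": -0.4, "ty": -4.1, "tz": 0, "rx": 0, "ry": 0, "rz": 1.5}, {"fingers": 0.45, "tx": -0.4, "ty": -4.1, "tz": 0, "rx": 0, "ry": 0, "rz": 1.5}]'

```text
clock: 23.1
tool_pos: [501.8, -92.2, 179.4]
eef_rot: [[0.992, -0.129, 0.002], [-0.129, -0.992, -0.002], [0.002, 0.002, -1.0]]
ft_force: [0.9, -3.3, -0.8]
width: 0.446
finger_force: 1.1
```

```bash
python3 st.py
```

```text
t 23.1 p [501.83 -92.19 179.37] yaw -7.42 zax [ 0.0019 -0.0018 -1.    ] F [ 0.95 -3.29 -0.82] w 0.44610423702391877 1.0736871510744095 q [  28.1   29.9  -25.5  107.6   17.5   46.2 -104.1] 173.4
phi 7.58 nut in wrench [ 66.71 -21.16]
```

send_rows --deltas '[{"fingers": 0.45, "tx": -0.5, "ty": -5.5, "tz": 0, "rx": 0, "ry": 0, "rz": 2}, {"fingers": 0.45, "tx": -0.5, "ty": -5.5, "tz": 0, "rx": 0, "ry": 0, "rz": 2}, {"fingers": 0.45, "tx": -0.5, "ty": -5.5, "tz": 0, "rx": 0, "ry": 0, "rz": 2}, {"fingers": 0.45, "tx": -0.5, "ty": -5.5, "tz": 0, "rx": 0, "ry": 0, "rz": 2}, {"fingers": 0.45, "tx": -0.5, "ty": -5.5, "tz": 0, "rx": 0, "ry": 0, "rz": 2}]'

```text
clock: 23.6
tool_pos: [505.1, -65.1, 179.6]
eef_rot: [[0.954, -0.3, 0.003], [-0.3, -0.954, -0.002], [0.003, 0.001, -1.0]]
ft_force: [0.8, -2.7, 0.2]
width: 0.45
finger_force: 1.3
```

```bash
python3 st.py
```

```text
t 23.6 p [505.08 -65.06 179.61] yaw -17.44 zax [ 0.0028 -0.0024 -1.    ] F [ 0.78 -2.67  0.18] w 0.450455622572466 1.3429001346230507 q [  23.3   29.4  -23.3  107.8   15.9   45.8 -115.9] 173.4
phi -2.44 nut in wrench [ 67.68 -21.05]
```

send_rows --deltas '[{"fingers": 0.45, "tx": -0.5, "ty": -5.5, "tz": 0, "rx": 0, "ry": 0, "rz": 2}, {"fingers": 0.45, "tx": -0.5, "ty": -5.5, "tz": 0, "rx": 0, "ry": 0, "rz": 2}, {"fingers": 0.45, "tx": -0.5, "ty": -5.5, "tz": 0, "rx": 0, "ry": 0, "rz": 2}, {"fingers": 0.45, "tx": -0.5, "ty": -5.5, "tz": 0, "rx": 0, "ry": 0, "rz": 2}, {"fingers": 0.45, "tx": -0.3, "ty": -2.8, "tz": 0, "rx": 0, "ry": 0, "rz": 1}]'

```text
clock: 24.1
tool_pos: [511.8, -40.9, 179.7]
eef_rot: [[0.896, -0.444, 0.003], [-0.444, -0.896, -0.002], [0.003, 0.001, -1.0]]
ft_force: [0.8, -4.6, 1.6]
width: 0.45
finger_force: 1.8
```

```bash
python3 st.py
```

```text
t 24.1 p [511.77 -40.93 179.67] yaw -26.38 zax [ 0.0026 -0.0023 -1.    ] F [ 0.84 -4.55  1.56] w 0.45034044622201036 1.793755553662777 q [  18.9   29.4  -21.2  107.2   14.5   45.9 -126.3] 173.4
phi -11.38 nut in wrench [ 68.82 -21.51]
```

```bash
echo 'print("push",round(float(R[:,1]@s["ft_force"]),2))'>>st.py
```

send_rows --deltas '[{"fingers": 0.45, "tx": -0.1, "ty": -1.4, "tz": 0, "rx": 0, "ry": 0, "rz": 0.5}, {"fingers": 0.45, "tx": -0.1, "ty": -1.4, "tz": 0, "rx": 0, "ry": 0, "rz": 0.5}, {"fingers": 0.45, "tx": -0.1, "ty": -1.4, "tz": 0, "rx": 0, "ry": 0, "rz": 0.5}, {"fingers": 0.45, "tx": -0.1, "ty": -1.4, "tz": 0, "rx": 0, "ry": 0, "rz": 0.5}, {"fingers": 0.45, "tx": -0.1, "ty": -1.4, "tz": 0, "rx": 0, "ry": 0, "rz": 0.5}]'

```text
clock: 24.6
tool_pos: [513.7, -35.2, 179.2]
eef_rot: [[0.875, -0.483, -0.0], [-0.483, -0.875, -0.002], [0.001, 0.002, -1.0]]
ft_force: [0.1, -5.9, 2.3]
width: 0.453
finger_force: 2.3
```

send_rows --deltas '[{"fingers": 0.45, "tx": -0.1, "ty": -1.4, "tz": 0, "rx": 0, "ry": 0, "rz": 0.5}, {"fingers": 0.45, "tx": -0.1, "ty": -1.4, "tz": 0, "rx": 0, "ry": 0, "rz": 0.5}, {"fingers": 0.45, "tx": -0.1, "ty": -1.4, "tz": 0, "rx": 0, "ry": 0, "rz": 0.5}, {"fingers": 0.45, "tx": -0.1, "ty": -1.4, "tz": 0, "rx": 0, "ry": 0, "rz": 0.5}, {"fingers": 0.45, "tx": 0, "ty": 0, "tz": 0, "rx": 0, "ry": 0, "rz": 0}]'

```text
clock: 25.1
tool_pos: [516.1, -29.7, 179.1]
eef_rot: [[0.858, -0.513, -0.0], [-0.513, -0.858, -0.001], [0.001, 0.001, -1.0]]
ft_force: [-1.1, -4.1, 2.8]
width: 0.447
finger_force: 2.1
```

```bash
python3 st.py
```

```text
t 25.1 p [516.11 -29.67 179.09] yaw -30.86 zax [-1.0e-04 -1.5e-03 -1.0e+00] F [-1.07 -4.06  2.84] w 0.44747689851586514 2.0936407148838043 q [  16.8   29.7  -20.2  106.6   13.8   46.1 -131.4] 173.4
phi -15.86 nut in wrench [ 69.7  -21.21]
push 4.04
```

Still running down; continue.

send_rows --deltas '[{"fingers": 0.45, "tx": -0.1, "ty": -1.4, "tz": 0, "rx": 0, "ry": 0, "rz": 0.5}, {"fingers": 0.45, "tx": -0.1, "ty": -1.4, "tz": 0, "rx": 0, "ry": 0, "rz": 0.5}, {"fingers": 0.45, "tx": -0.1, "ty": -1.4, "tz": 0, "rx": 0, "ry": 0, "rz": 0.5}, {"fingers": 0.45, "tx": -0.1, "ty": -1.4, "tz": 0, "rx": 0, "ry": 0, "rz": 0.5}, {"fingers": 0.45, "tx": -0.1, "ty": -1.4, "tz": 0, "rx": 0, "ry": 0, "rz": 0.5}]'

```text
clock: 25.6
tool_pos: [519.2, -23.5, 178.9]
eef_rot: [[0.835, -0.55, -0.001], [-0.55, -0.835, -0.001], [0.0, 0.002, -1.0]]
ft_force: [0.6, -4.2, 3.1]
width: 0.454
finger_force: 2.3
```

```bash
python3 st.py|tail -1
```

```text
push 3.24
```

send_rows --deltas '[{"fingers": 0.45, "tx": -0.1, "ty": -1.4, "tz": -0.4, "rx": 0, "ry": 0, "rz": 0.5}, {"fingers": 0.45, "tx": -0.1, "ty": -1.4, "tz": -0.3, "rx": 0, "ry": 0, "rz": 0.5}, {"fingers": 0.45, "tx": -0.1, "ty": -1.4, "tz": 0, "rx": 0, "ry": 0, "rz": 0.5}, {"fingers": 0.45, "tx": -0.1, "ty": -1.4, "tz": 0, "rx": 0, "ry": 0, "rz": 0.5}, {"fingers": 0.45, "tx": -0.1, "ty": -1.4, "tz": 0, "rx": 0, "ry": 0, "rz": 0.5}]'

```text
clock: 26.1
tool_pos: [522.7, -16.0, 179.3]
eef_rot: [[0.811, -0.585, -0.001], [-0.585, -0.811, 0.0], [-0.001, 0.0, -1.0]]
ft_force: [0.4, -2.7, -1.2]
width: 0.451
finger_force: 1.1
```

```bash
python3 st.py|tail -1
```

```text
push 1.95
```

send_rows --deltas '[{"fingers": 0.45, "tx": -0.1, "ty": -1.4, "tz": 0, "rx": 0, "ry": 0, "rz": 0.5}, {"fingers": 0.45, "tx": -0.1, "ty": -1.4, "tz": 0, "rx": 0, "ry": 0, "rz": 0.5}, {"fingers": 0.45, "tx": -0.1, "ty": -1.4, "tz": 0, "rx": 0, "ry": 0, "rz": 0.5}, {"fingers": 0.45, "tx": -0.1, "ty": -1.4, "tz": 0, "rx": 0, "ry": 0, "rz": 0.5}, {"fingers": 0.45, "tx": -0.1, "ty": -1.4, "tz": 0, "rx": 0, "ry": 0, "rz": 0.5}]'

```text
clock: 26.6
tool_pos: [526.5, -10.2, 179.4]
eef_rot: [[0.784, -0.62, -0.001], [-0.62, -0.784, 0.0], [-0.001, 0.0, -1.0]]
ft_force: [-1.4, -1.1, -0.2]
width: 0.454
finger_force: 1.0
```

```bash
python3 st.py
```

```text
t 26.6 p [526.52 -10.25 179.4 ] yaw -38.34 zax [-9.e-04  3.e-04 -1.e+00] F [-1.36 -1.15 -0.16] w 0.4538131465999367 0.9896587952971458 q [  13.2   30.3  -18.4  105.1   12.6   46.6 -139.9] 173.4
phi -23.34 nut in wrench [ 70.57 -22.39]
push 1.75
```

send_rows --deltas '[{"fingers": 0.45, "tx": -0.2, "ty": -1.65, "tz": 0, "rx": 0, "ry": 0, "rz": 0.6}, {"fingers": 0.45, "tx": -0.2, "ty": -1.65, "tz": 0, "rx": 0, "ry": 0, "rz": 0.6}, {"fingers": 0.45, "tx": -0.1, "ty": -1.65, "tz": 0, "rx": 0, "ry": 0, "rz": 0.6}, {"fingers": 0.45, "tx": -0.1, "ty": -1.65, "tz": 0, "rx": 0, "ry": 0, "rz": 0.6}, {"fingers": 0.45, "tx": -0.1, "ty": -1.65, "tz": 0, "rx": 0, "ry": 0, "rz": 0.6}]'

```text
clock: 27.1
tool_pos: [530.9, -4.6, 179.4]
eef_rot: [[0.75, -0.661, -0.002], [-0.661, -0.75, -0.002], [-0.0, 0.003, -1.0]]
ft_force: [-2.4, -5.7, -0.3]
width: 0.455
finger_force: 2.7
```

```bash
python3 st.py|tail -1
```

```text
push 5.85
```

send_rows --deltas '[{"fingers": 0.45, "tx": -0.1, "ty": -0.8, "tz": 0, "rx": 0, "ry": 0, "rz": 0.3}, {"fingers": 0.45, "tx": -0.1, "ty": -0.8, "tz": 0, "rx": 0, "ry": 0, "rz": 0.3}, {"fingers": 0.45, "tx": -0.1, "ty": -0.8, "tz": 0, "rx": 0, "ry": 0, "rz": 0.3}, {"fingers": 0.45, "tx": 0, "ty": 0, "tz": 0, "rx": 0, "ry": 0, "rz": 0}, {"fingers": 0.45, "tx": 0, "ty": 0, "tz": 0, "rx": 0, "ry": 0, "rz": 0}]'

```text
clock: 27.6
tool_pos: [532.1, -3.2, 179.3]
eef_rot: [[0.74, -0.673, -0.003], [-0.673, -0.74, -0.002], [-0.0, 0.004, -1.0]]
ft_force: [-2.9, -5.9, -0.2]
width: 0.45
finger_force: 3.0
```

```bash
python3 st.py; sleep 0; python3 st.py|tail -1
```

```text
t 27.6 p [532.11  -3.22 179.29] yaw -42.29 zax [-0.0026 -0.0024 -1.    ] F [-2.85 -5.89 -0.19] w 0.45009368665213634 3.0340265435188485 q [  11.5   30.7  -17.3  104.2   12.2   47.1 -144.2] 173.4
phi -27.29 nut in wrench [ 70.68 -20.23]
push 6.28
push 6.28
```

send_rows --deltas '[{"fingers": 0.45, "tx": -0.1, "ty": -0.8, "tz": 0, "rx": 0, "ry": 0, "rz": 0.3}, {"fingers": 0.45, "tx": -0.1, "ty": -0.8, "tz": 0, "rx": 0, "ry": 0, "rz": 0.3}, {"fingers": 0.45, "tx": -0.1, "ty": -0.8, "tz": 0, "rx": 0, "ry": 0, "rz": 0.3}, {"fingers": 0.45, "tx": 0, "ty": 0, "tz": 0, "rx": 0, "ry": 0, "rz": 0}, {"fingers": 0.45, "tx": 0, "ty": 0, "tz": 0, "rx": 0, "ry": 0, "rz": 0}]'

```text
clock: 28.1
tool_pos: [533.3, -1.9, 179.3]
eef_rot: [[0.729, -0.685, -0.003], [-0.685, -0.729, -0.003], [-0.0, 0.005, -1.0]]
ft_force: [-3.2, -6.0, 0.5]
width: 0.452
finger_force: 3.6
```

```bash
python3 st.py
```

```text
t 28.1 p [533.3   -1.88 179.27] yaw -43.22 zax [-0.0034 -0.0035 -1.    ] F [-3.15 -5.97  0.54] w 0.4515772561196329 3.5939927152867313 q [  11.1   30.8  -17.1  104.    12.1   47.2 -145.1] 173.4
phi -28.22 nut in wrench [ 70.73 -19.41]
push 6.51
```

send_rows --deltas '[{"fingers": 0.45, "tx": -0.1, "ty": -0.8, "tz": 0, "rx": 0, "ry": 0, "rz": 0.3}, {"fingers": 0.45, "tx": -0.1, "ty": -0.8, "tz": 0, "rx": 0, "ry": 0, "rz": 0.3}, {"fingers": 0.45, "tx": -0.1, "ty": -0.8, "tz": 0, "rx": 0, "ry": 0, "rz": 0.3}, {"fingers": 0.45, "tx": 0, "ty": 0, "tz": 0, "rx": 0, "ry": 0, "rz": 0}, {"fingers": 0.45, "tx": 0, "ty": 0, "tz": 0, "rx": 0, "ry": 0, "rz": 0}]'

```text
clock: 28.6
tool_pos: [534.5, -0.6, 179.3]
eef_rot: [[0.718, -0.696, -0.004], [-0.696, -0.718, -0.005], [0.0, 0.006, -1.0]]
ft_force: [-3.5, -8.4, 2.0]
width: 0.45
finger_force: 4.2
```

```bash
python3 st.py
```

```text
t 28.6 p [534.51  -0.58 179.25] yaw -44.13 zax [-0.0042 -0.0046 -1.    ] F [-3.46 -8.44  2.03] w 0.4502867253760663 4.1752186574740335 q [  10.8   30.9  -16.8  103.8   12.    47.3 -146.1] 173.4
phi -29.13 nut in wrench [ 70.75 -18.6 ]
push 8.48
```

send_rows --deltas '[{"fingers": 0.45, "tx": 0, "ty": -0.6, "tz": 0, "rx": 0, "ry": 0, "rz": 0.2}, {"fingers": 0.45, "tx": 0, "ty": 0, "tz": 0, "rx": 0, "ry": 0, "rz": 0}, {"fingers": 0.45, "tx": 0, "ty": 0, "tz": 0, "rx": 0, "ry": 0, "rz": 0}, {"fingers": 0.45, "tx": 0, "ty": 0, "tz": 0, "rx": 0, "ry": 0, "rz": 0}, {"fingers": 0.45, "tx": 0, "ty": 0, "tz": 0, "rx": 0, "ry": 0, "rz": 0}]'

```text
clock: 29.1
tool_pos: [534.8, -0.4, 179.2]
eef_rot: [[0.715, -0.699, -0.005], [-0.699, -0.715, -0.005], [0.0, 0.007, -1.0]]
ft_force: [-4.7, -7.5, 1.7]
width: 0.451
finger_force: 4.4
```

send_rows --deltas '[{"fingers": 0.45, "tx": 0.1, "ty": 2, "tz": 0, "rx": 0, "ry": 0, "rz": -0.4}, {"fingers": 0.45, "tx": 0.1, "ty": 2, "tz": 0, "rx": 0, "ry": 0, "rz": -0.4}, {"fingers": 0.45, "tx": 0.1, "ty": 2, "tz": 0, "rx": 0, "ry": 0, "rz": -0.4}, {"fingers": 0.45, "tx": 0.1, "ty": 2, "tz": 0, "rx": 0, "ry": 0, "rz": -0.4}, {"fingers": 0.45, "tx": 0, "ty": 2, "tz": 0, "rx": 0, "ry": 0, "rz": 0}]'

```text
clock: 29.6
tool_pos: [530.0, -4.5, 179.9]
eef_rot: [[0.736, -0.677, 0.002], [-0.677, -0.736, 0.001], [0.001, -0.002, -1.0]]
ft_force: [-0.1, -1.7, 0.1]
width: 0.452
finger_force: 0.9
```

```bash
python3 st.py
```

```text
t 29.6 p [529.95  -4.46 179.92] yaw -42.6 zax [ 0.0018  0.0011 -1.    ] F [-0.11 -1.66  0.14] w 0.4515564221398479 0.867830633160338 q [  11.8   30.4  -17.4  104.7   11.9   46.6 -144.1] 173.4
phi -27.6 nut in wrench [ 72.18 -17.27]
push 1.3
```

send_rows --deltas '[{"fingers": 0.45, "tx": 0, "ty": 3, "tz": 0, "rx": 0, "ry": 0, "rz": 0}, {"fingers": 0.45, "tx": 0, "ty": 3, "tz": 0, "rx": 0, "ry": 0, "rz": 0}, {"fingers": 0.45, "tx": 0, "ty": 0, "tz": 0, "rx": 0, "ry": 0, "rz": 0}, {"fingers": 0.45, "tx": 0, "ty": 0, "tz": 0, "rx": 0, "ry": 0, "rz": 0}, {"fingers": 0.45, "tx": 0, "ty": 0, "tz": 0, "rx": 0, "ry": 0, "rz": 0}]'

```text
clock: 30.1
tool_pos: [525.6, -8.8, 179.7]
eef_rot: [[0.736, -0.677, 0.001], [-0.677, -0.736, 0.001], [-0.0, -0.001, -1.0]]
ft_force: [0.2, 0.0, 0.9]
width: 0.452
finger_force: 0.0
```

```bash
python3 st.py
```

```text
t 30.1 p [525.59  -8.81 179.74] yaw -42.58 zax [ 6.e-04  7.e-04 -1.e+00] F [0.24 0.02 0.92] w 0.45220682910059035 0.0 q [  12.4   30.   -17.4  105.3   11.9   46.4 -143.7] 173.4
phi -27.58 nut in wrench [ 74.02 -11.45]
push -0.17
```

Free of the handle. I'll lift clear and check.

send_rows --deltas '[{"fingers": 0.45, "tx": 0, "ty": 0, "tz": -5, "rx": 0, "ry": 0, "rz": 0}, {"fingers": 0.45, "tx": 0, "ty": 0, "tz": -15, "rx": 0, "ry": 0, "rz": 0}, {"fingers": 0.45, "tx": 0, "ty": 0, "tz": -30, "rx": 0, "ry": 0, "rz": 0}, {"fingers": 0.45, "tx": -20, "ty": 0, "tz": -30, "rx": 0, "ry": 0, "rz": 0}, {"fingers": 0.45, "tx": -30, "ty": 0, "tz": -30, "rx": 0, "ry": 0, "rz": 0}]'

```text
clock: 30.6
tool_pos: [489.2, 23.6, 291.1]
eef_rot: [[0.734, -0.679, 0.002], [-0.679, -0.734, -0.0], [0.001, -0.001, -1.0]]
ft_force: [0.9, 0.3, 0.0]
width: 0.45
finger_force: 0.0
```

send_rows --deltas '[{"fingers": 0.45, "tx": -30, "ty": 0, "tz": 0, "rx": 0, "ry": 0, "rz": 0}, {"fingers": 0.45, "tx": -30, "ty": 0, "tz": 0, "rx": 0, "ry": 0, "rz": 0}, {"fingers": 0.45, "tx": 0, "ty": 0, "tz": 0, "rx": 0, "ry": 0, "rz": 0}, {"fingers": 0.45, "tx": 0, "ty": 0, "tz": 0, "rx": 0, "ry": 0, "rz": 0}, {"fingers": 0.45, "tx": 0, "ty": 0, "tz": 0, "rx": 0, "ry": 0, "rz": 0}]'

```text
clock: 31.1
tool_pos: [445.1, 64.4, 289.9]
eef_rot: [[0.735, -0.678, 0.001], [-0.678, -0.735, -0.0], [0.001, -0.0, -1.0]]
ft_force: [0.6, -0.3, -0.1]
width: 0.447
finger_force: 0.0
```

```bash
python3 st.py|head -1; python3 - <<'E'
from h import *
from station import ctrl
for n in("top","scene"): np.savez(n+"9.npz",**ctrl.read_camera(n))
t=np.load("top9.npz");s=np.load("scene9.npz")
cv2.imwrite("pics/c8.png",np.hstack([crop(t,270,170,115,110,3.4),crop(s,220,200,115,110,3.4)]))
E
```

```text
t 31.1 p [445.12  64.41 289.86] yaw -42.68 zax [ 1.1e-03 -3.0e-04 -1.0e+00] F [ 0.57 -0.33 -0.14] w 0.4466610147019889 0.0 q [   9.    13.7  -22.6  110.5    6.3   56.9 -149.1] 173.4
```

View pics/c8.png

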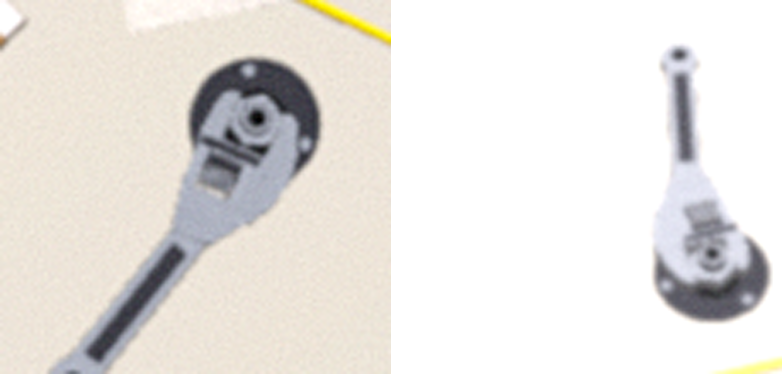

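The view shows the wrench flat on the nut and the gripper clear. I'll check how deep the nut sits using the eye and inlay.

```bash
python3 - <<'E'
from h import *
for n,box,c in(("top",(240,190,115,120),None),("scene",(395,205,40,50),None)):
    d=np.load(n+"9.npz")
    if n=="scene": box=(405,205,30,50); box=(290,205,40,50)
    r=[(A,ray(d,p[None],12)[0][:2],ray(d,b,12)[:,:2]) for A,p,b in wrench(d,*box)]
    for A,p,b in r: print(n,round(A,1),p.round(1))
    L=[k for k in r if 60<k[0]<260 and max(np.ptp(k[2],0))>40 and k[1][0]<620]
    E=[k for k in r if 8<k[0]<40 and k[1][0]<540]
    if L and E:
        e=E[0][1];v=L[0][1]-e;f=np.arctan2(v[1],v[0])+np.radians(15);R=np.array([[np.cos(f),-np.sin(f)],[np.sin(f),np.cos(f)]])
        o=e-R@[-193.2,38.2];print(n,"phi",np.degrees(f),"|v|",np.hypot(*v),"nut in wrench",R.T@(np.array([659,-102.7])-o))
E
```

```text
top 290.1 [460.4  76.5]
top 19.9 [496.1  10.2]
top 173.0 [544.7 -28.4]
top 27.4 [631.5 -82.7]
top 12.3 [ 641.  -104.4]
top 43.1 [642.8 -87.5]
top 18.2 [ 660.9 -103.4]
top 235.2 [678.2 -94.1]
top phi -23.474976416551318 |v| 62.08103100197982 nut in wrench [ 1.21758352 -0.4580033 ]
scene 9.1 [531.6 -19.1]
```

```bash
python3 -c "
from station import ctrl
print(ctrl.job_done())"
```

```text
the job is handed in; nothing more can be done
None
```

I've handed the job in: the wrench lies flat on the nut, jaws closed on it, and the nut turned about 37° clockwise and came up tight at a push of about 8.6 N (roughly 1 N m); no result came back from the judging.

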